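# Load a tube mixer and set its mixing angle

## Robot

A 6-joint arm with a two-finger parallel gripper is mounted at the origin on the work surface. World frame = base frame: x ahead of the robot, y to its left, z up, the work surface at z = 0. Lengths are in mm, angles in degrees, forces in N, time in s.
With the tool pointing down it reaches from about 350 to 850 mm from the base axis. Payload 8.1 kg.
Tool frame: the origin (TCP) lies midway between the tips of the shut fingers; the grasp point (between the pads) lies 19 mm behind it (r.pinch_z is the distance from the TCP to the grasp point, in mm); z points along the fingers, y is the line along which they close (so a half turn about z gives the same grasp; the last joint's range is limited). The gripper opens to 85 mm and grips with 20 to 120 N. Pads are 22 mm wide; open, the fingers measure 114 mm over their backs; the gripper's body (76 mm by 85 mm) begins 54 mm behind the grasp point. The pads swing forward as they close: fully open they stand 13 mm farther back than shut.
Start: joints at [61.857, 7.471, 85.268, -0, 87.261, -4.893], TCP at [236.832, 551.286, 231.292] pointing down, gripper open.
Joint ranges: [-169.43, 169.43], [-51.17, 129.36], [1.28, 143.12], [-76.62, 256.62], [0, 156.53], [-152.29, 152.29]. Speed limits (degrees/s): [136.94, 136.94, 159.86, 180, 180, 180].

## Interface

Orientations are given as [roll, pitch, yaw] about the fixed x, y, z axes, in that order (R = Rz(yaw) Ry(pitch) Rx(roll)).
In Python, from bench import sensors, optics, job, r gives the robot as it stands.
- The arm moves only by the tool play_rows, never from a script. Its argument "motion" is a list that holds one entry, the list of rows, each a list of 6 numbers: the shift along the tool's x, y, z in cm, then the turn, a rotation vector about the tool's x, y, z in degrees. In form: [[[x, y, z, ax, ay, az], ...]]. A call has 1 to 5 rows; each row is the pose to reach, as a shift and turn from the pose commanded when the call began, along the tool's axes at that moment; what a row does not reach only later rows make up. A row lasts 1/10 s, in which the tool goes at most 50 mm and 8.59 degrees, less where a joint would pass 70% of its speed; a pose out of reach is approached as far as the arm can. A call with a gripper value outside its range is refused whole. "jaw" is the opening, from 0 (shut) to 1 (fully open), set as the call begins (left out, the last holds). The fingers move at their own pace and stop on an object; "squeeze" is the grip in N (left out, the last holds). Time passes only in rows, so rows that repeat a pose let the fingers close. It gives the time, the measured TCP pose, the force, the opening and the grip force at its end, in the units of the state.
- sensors.sense(): the state, without advancing time (a new reading comes with each control period).
- optics.snapshot(name): name is "side" or "top"; returns a dict with "pixels" (384x512x3 uint8, red, green, blue), "mtx" (3x3 intrinsics, pixels), "k1" (the pictures are not rectified: a ray, as slopes to the right and down, at radius r is drawn at 1 + k1 r^2 times it, then the intrinsics apply), "R" (3x3) and "t" (3): a world point X has camera coordinates R X + t. Camera axes: x right, y down, z forward; pixel columns grow to the right and rows downward; lengths in mm; the calibration is good to about 2 mm. A picture is of the moment at which its call begins. There is no depth.
- job.hand_in(): hands the job in; it is judged then, once.
The state is a dict: "time": time; "joint_pos": joint angles; "qd": joint speeds; "joint_efforts": joint torques, N m; "tool_pos": TCP position; "tcp_rot": TCP orientation; "ft_force": force on the tool from outside, world axes, zero at the start; "wrist_torque": the same for the moment, N m; "finger_gap": finger opening in mm; "grip_force": force on a finger pad.
Only numpy, scipy, OpenCV 4.12 (cv2) and the standard library are available. Lean on these libraries where they do the work, as an engineer would, in place of code of your own. Each camera call takes 0.05 s, during which the arm holds its last target. There are 200 camera calls.

## Task

Prepare the mixer for a run: first turn its graduated ring back so that the index line reads 0, then lift the cover plate off its pins, lay it on the bench well clear of the mixer, and lay every tube waiting on the mat in the bed, one to a pair of notches, caps between the front comb and the front lip, leaving the ring at 0. Then seat the cover flat on its pins again and, last of all, set the ring to 40 degrees; leave the other things on the bench where they are.

Things in the scene. Friction and masses are not known exactly. Their poses are not given: they have to be found in the camera images.
- mixer: Bench tube mixer, fixed, 154 x 332 mm on plan (x by y), origin on its underside; x points from its front (which looks roughly at the robot) to its back, y to the left seen from the front, z up. Right part (y -162 to +34 mm): open tube bed. Left part (y 42 to 154 mm): white block 50 mm high with the graduated ring on top. Behind the bed a wall 52 mm high, inner face at x = 62 mm; before it a lip 50 mm high, inner face at x = -74 mm
- bed (a point): middle of the tube bed, 41.3 mm above the bench, where the axis of a seated tube lies; axes as the mixer's. Two white V-notched combs, 10 mm thick, stand across the bed at x = -30 and +30 mm from it, each with four 90-degree notches at y = -61.5, -20.5, +20.5 and +61.5 mm (bottoms 30 mm, peaks 50.5 mm above the bench). Between the combs nothing is higher than 12 mm
- front_comb (a point): middle of the front comb (x = -30 mm from bed), at its peaks' height. A tube lies along the mixer's x in one notch of each comb, its glass on both combs, its middle midway between them, its cap outside, in the gap between this comb and the front lip, with some 9 mm to spare either way
- cover_home (a point): where the cover's origin is when seated, 56 mm above the bench, on the two end walls of the bed (14 mm thick); axes as the mixer's. At y = +-91 mm from it each end wall carries an upright round-topped locating pin, 6 mm thick, 14 mm high above the wall
- ring (a joint): reading of the graduated ring at the index line, rad (0.698 = 40 degrees); grows counter-clockwise seen from above; travel -14 to 126 degrees. Aluminium disc 88 mm across, top 60 mm above the bench, with a black round collar to grip, 44 mm across, 60 to 91 mm above the bench. It turns on a vertical axis with light friction (0.06 Nm) and stays where it is left
- ring_grip (a point): on the ring's axis, 76 mm above the bench, at the height to grip the collar; it turns with the ring
- zero_mark (a point): on the 0 mark of the ring's scale, a broad black bar (4 x 17 mm), 40 mm from the axis; turns with the ring. From it, clockwise seen from above, the thin marks count up to 120 degrees: a long one every 50, a middling one every 10, a short one every 5
- index (a point): inner end of the index line, a black line on the white block beside the ring, at the ring's +y side in the mixer's frame, 44.5 mm from the ring's axis; the scale is read here
- cover: loose grey cover plate of the bed, 90 (x) x 212 (y) x 6 mm, 160 g, at first seated on the pins. Origin at the centre of its underside, z up. Two 10 mm square holes at y = +-91 mm take the pins. In the middle on top a black upright grip, 14 mm thick (x), 60 mm long (y), from 6 to 36 mm above the underside. Half a turn about z makes no difference
- mat: thin blue mat, fixed, 130 x 440 x 3 mm (x, y, z), between robot and mixer, where the waiting tubes lie; origin at the centre of its underside. The bench to its left (+y), in front of and left of the mixer, is free
- tube0: capped sample tube lying on the mat (may be absent), 30 g: glass 16 mm thick, a six-sided purple cap 18 mm across flats at its -x end. Origin on the tube's axis at the middle of the glass: the glass runs from x = -44 to +44 mm and the cap from x = -64 to -44 mm; x runs along the tube, from cap to foot
- tube0_cap (a point): centre of that tube's cap, 54 mm from its origin
- tube1: capped sample tube lying on the mat (may be absent), 30 g: glass 16 mm thick, a six-sided purple cap 18 mm across flats at its -x end. Origin on the tube's axis at the middle of the glass: the glass runs from x = -44 to +44 mm and the cap from x = -64 to -44 mm; x runs along the tube, from cap to foot
- tube1_cap (a point): centre of that tube's cap, 54 mm from its origin
- tube2: capped sample tube lying on the mat (may be absent), 30 g: glass 16 mm thick, a six-sided purple cap 18 mm across flats at its -x end. Origin on the tube's axis at the middle of the glass: the glass runs from x = -44 to +44 mm and the cap from x = -64 to -44 mm; x runs along the tube, from cap to foot
- tube2_cap (a point): centre of that tube's cap, 54 mm from its origin
- tube3: capped sample tube lying on the mat (may be absent), 30 g: glass 16 mm thick, a six-sided purple cap 18 mm across flats at its -x end. Origin on the tube's axis at the middle of the glass: the glass runs from x = -44 to +44 mm and the cap from x = -64 to -44 mm; x runs along the tube, from cap to foot
- tube3_cap (a point): centre of that tube's cap, 54 mm from its origin
- vial: small capped amber vial standing on the mat, 26 mm across, 45 mm high; bystander; origin at its underside
- timer: white lab timer, 55 x 75 x 22 mm; bystander; origin at its underside
- marker: marker pen lying, 125 mm; bystander; origin at its underside
- bottle: reagent bottle, 70 mm across, 140 mm high; bystander; origin at its underside
- pipette: pipette lying behind the mixer, about 280 mm long; bystander; origin at its underside

How it is judged:
By the outcome, as a careful person would: the job done as asked, in the order asked, and still so for the second after the job is handed in, with the robot touching nothing.
Of tube0, tube1, tube2, tube3 only 2 to 4 are there at a start; the rules pass over those that are not, and their reading is None.
At some moment in a run one of tube0, tube1, tube2, tube3 may be knocked a few centimetres aside while the robot is not near it.
Once in a run the grip may slacken for a moment while it holds something.
It also fails if it takes over 210 s, if anything falls off the work surface, if the arm or the gripper's body presses on something with over 40 N, if the wrist force passes 120 N, or if a joint passes its speed limit or range.

## Working session

There is one attempt and no reset: what is moved stays moved. The work goes in short steps, Python scripts to look and compute and a tool call to move; the robot and the scene stay as the last step left them, time stands still between calls to the robot, and variables do not carry over. Pictures are saved under pics/ and viewed, at most 14 in all, crops included, and the job is handed in when it is done.

Besides the shell and the picture viewer there is one more tool, called after "Emit:" in YAML: its name, and indented under it one key for each argument. play_rows: Moves the arm, as the interface text tells. Its arguments: {"type":"object","properties":{"motion":{"type":"array","items":{"type":"array","items":{"type":"array","items":{"type":"number"}}}},"jaw":{"type":"number"},"squeeze":{"type":"number"}},"required":["motion"]}

```bash
ls; mkdir -p pics
cat > h.py <<'E'
import numpy as np, cv2
from bench import sensors, optics, job, r
def snap(n,f=None):
    s=optics.snapshot(n)
    if f: cv2.imwrite('pics/'+f,s['pixels'][:,:,::-1])
    return s
def ray(s,u,v):
    K=np.array(s['mtx']);d=np.array([(u-K[0,2])/K[0,0],(v-K[1,2])/K[1,1]])
    x=d.copy()
    for _ in range(30): x=d/(1+s['k1']*(x@x))
    R=np.array(s['R']);return -R.T@np.array(s['t']),R.T@np.array([*x,1])
def plane(s,u,v,z):
    c,d=ray(s,u,v);return c+d*(z-c[2])/d[2]
def proj(s,X):
    c=np.array(s['R'])@np.array(X,float)+np.array(s['t']);x=c[:2]/c[2];x=x*(1+s['k1']*(x@x))
    K=np.array(s['mtx']);return np.array([K[0,0]*x[0]+K[0,2],K[1,1]*x[1]+K[1,2]])
def tri(s1,p1,s2,p2):
    A=0;b=0;L=[ray(s1,*p1),ray(s2,*p2)]
    for c,d in L:
        d=d/np.linalg.norm(d);P=np.eye(3)-np.outer(d,d);A=A+P;b=b+P@c
    X=np.linalg.solve(A,b);return X
E
python3 - <<'E'
from h import *
a=snap('top','top0.png');b=snap('side','side0.png')
for s in(a,b): print(np.round(s['mtx'],1).tolist(),s['k1'],np.round(-np.array(s['R']).T@s['t']),np.round(s['R'],2).tolist())
s=sensors.sense();print(s['tool_pos'],s['tcp_rot'],s['finger_gap'],r.pinch_z)
E
```

```text
pics
[[378.6, 0.0, 252.2], [0.0, 378.6, 193.9], [0.0, 0.0, 1.0]] 0.03549741030541979 [ 505.   73. 1146.] [[-0.03, -1.0, 0.01], [-1.0, 0.03, -0.07], [0.07, -0.01, -1.0]]
[[355.6, 0.0, 253.6], [0.0, 355.6, 184.4], [0.0, 0.0, 1.0]] 0.03770564654579215 [ 374. -637.  716.] [[0.96, -0.29, -0.01], [-0.21, -0.65, -0.74], [0.21, 0.71, -0.68]]
[236.60114313 550.84730709 230.33147855] [-1.79904948e+02 -7.80853289e-03  1.56749460e+02] 85.35130135593077 18.700000000000003
```

View pics/top0.png

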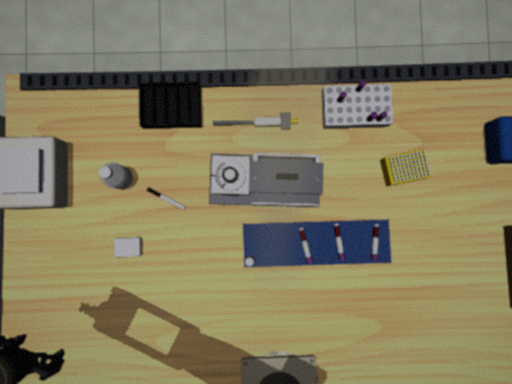

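View pics/side0.png

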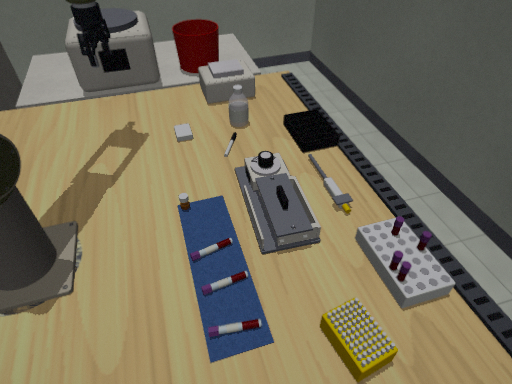

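The top view shows three tubes at about (305,245), (339,241) and (376,241), with the purple caps toward the robot. The mixer is at about (266,180), with its ring at (230,174). The side view agrees. I'll enlarge the mixer next.

Run:
```python
from h import *
a=cv2.imread('pics/top0.png');b=cv2.imread('pics/side0.png')
c=cv2.resize(a[145:215,200:330],None,fx=6,fy=6,interpolation=cv2.INTER_CUBIC)
cv2.imwrite('pics/c1.png',c)
c=cv2.resize(b[140:255,225:325],None,fx=5,fy=5,interpolation=cv2.INTER_CUBIC)
cv2.imwrite('pics/c2.png',c)
```

```text
(no output)
```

View pics/c1.png

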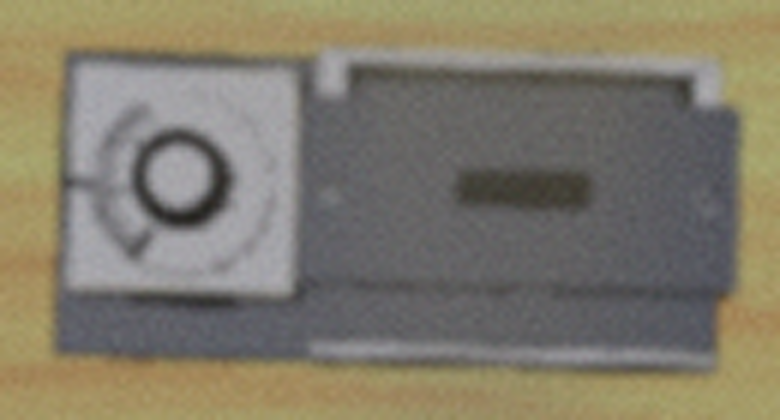

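View pics/c2.png

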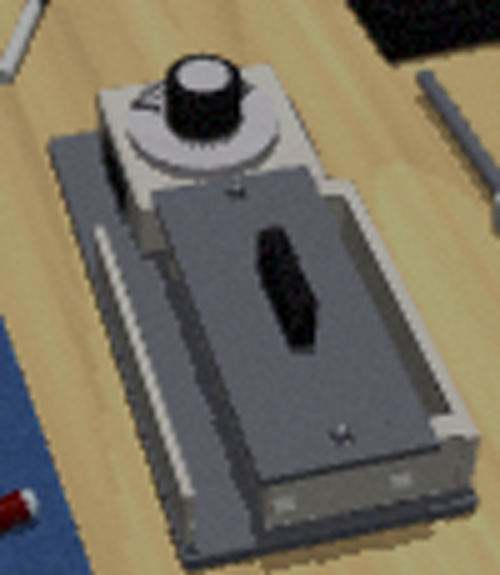

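The enlarged top crop shows the index line on the left at full-frame (214,175) and the zero bar at lower left, about (223,185). The collar centre is at (230.5,174.5), and the pins are at (255.4,177.5) and (317.8,179.6). In the side crop the pins are at (272,178) and (293,227) and the collar top is at (265,154).

```bash
cat >> h.py <<'E'
def cen(g,u,v,w,thr,dark=False,h=None):
    h=h or w;g=g.astype(float);y0,x0=int(round(v)),int(round(u))
    p=g[y0-h:y0+h+1,x0-w:x0+w+1];W=np.clip((thr-p) if dark else (p-thr),0,None)
    Y,X=np.mgrid[y0-h:y0+h+1,x0-w:x0+w+1];return np.array([(W*X).sum()/W.sum(),(W*Y).sum()/W.sum()])
def gray(s): return cv2.cvtColor(s['pixels'],cv2.COLOR_RGB2GRAY)
def tubes(s,x0,y0,x1,y1):
    p=s['pixels'][y0:y1,x0:x1].astype(int)
    blue=(p[...,2]>p[...,0]+15)&(p[...,1]>p[...,0]+3)   # mat
    m=(~blue).astype(np.uint8)
    n,l,st,c=cv2.connectedComponentsWithStats(m)
    return p,l,st,c
E
python3 - <<'E'
from h import *
a=snap('top');b=snap('side');ga,gb=gray(a),gray(b)
np.set_printoptions(precision=1,suppress=True)
print(gb[150:160,258:274]);print(ga[174:181,252:259]);print(gb[175:181,268:276])
ca=cen(ga,230.3,174.3,4,130);cb=cen(gb,265.3,154.3,4,130)
print('collar',ca,cb,tri(a,ca,b,cb))
P=[]
for pa,pb in(((255.3,177.4),(272,177.6)),((317.6,179.4),(293,226.8))):
    m=lambda g,p:np.median(g[int(p[1])-3:int(p[1])+4,int(p[0])-3:int(p[0])+4])+12
    x=cen(ga,*pa,2,m(ga,pa));y=cen(gb,*pb,2,m(gb,pb));P.append(tri(a,x,b,y));print('pin',x,y,P[-1],plane(a,*x,68),plane(b,*y,68))
m=(P[0]+P[1])/2;d=P[0]-P[1];print(np.hypot(*d[:2]),np.degrees(np.arctan2(-d[0],d[1])),m)
# grip
x=cen(ga,286.5,176.2,14,75,True,5);print('grip',x,plane(a,*x,92))
# ring bar & index
ax=plane(a,*ca,91);print('axis',ax)
gg=cv2.resize(ga[150:200,205:256],None,fx=8,fy=8,interpolation=cv2.INTER_CUBIC)
cv2.imwrite('pics/ring.png',gg)
th=np.arange(0,360,3.);
for rad in(34,40,):
    v=[]
    for t in th:
        q=proj(a,[ax[0]+rad*np.cos(np.radians(t)),ax[1]+rad*np.sin(np.radians(t)),60]);v.append(cv2.getRectSubPix(ga.astype(np.float32),(1,1),tuple(map(float,q)))[0,0])
    print(rad,np.array(v).astype(int).tolist())
E
```

```text
[[157 154 154 149 150 147 147 121 143 143 143 146 145 145 142 142]
 [155 152 150 101  63  46  61  61  60  51  68 112 139 142 143 141]
 [153 126  42  44 103 131 160 160 160 136 134  71  30 108 135 143]
 [128  43  40 131 158 163 162 158 160 160 160 159  80  18  77 130]
 [ 77  27  92 159 163 164 161 162 161 160 159 159 104  35  23 158]
 [ 56  19  86 159 162 160 159 160 161 160 160 158 129  47  22 124]
 [ 31  21  38 151 161 164 161 161 161 160 158 158  85  26  22  51]
 [ 44  15  19  54 135 156 155 156 157 157 141  99  35  12  19  53]
 [ 31   7  21  14  14  30  70  70  71  52  26  16  17   9  12  48]
 [ 42   8  14  15  22  13  14  15   6  13  19  14  11  15  15  59]]
[[ 94  94  91  93  97  97 100]
 [ 99  95 103  98  96 101  98]
 [ 94 101 102 105 102  98  99]
 [100 109 109 116 113 102 100]
 [101  98 111 120 106 103  99]
 [ 94  98  96 102 104  99 102]
 [ 92  98 101  97 101  98  96]]
[[ 93  90  84  98 109  93  90  92]
 [ 90  93  91  81  94  87  89  93]
 [ 90  91  90  93 111  77  83  91]
 [ 91  92  55  54  62  39  86  91]
 [ 89  91  84  68  66  60  72  90]
 [ 90  88  93  83  91  92  91  89]]

[... 872 characters left out ...]
63, 163, 163, 163, 162, 161, 163, 163, 164, 162, 162, 162, 162, 163, 163, 163, 164, 163, 161, 165]
40 [162, 162, 165, 164, 162, 163, 159, 150, 140, 131, 126, 120, 120, 124, 124, 123, 123, 115, 117, 116, 119, 124, 127, 132, 136, 136, 141, 137, 127, 121, 117, 117, 122, 126, 123, 120, 117, 116, 121, 123, 122, 122, 117, 119, 119, 115, 107, 95, 92, 111, 133, 151, 157, 156, 155, 159, 161, 160, 157, 156, 158, 162, 161, 160, 159, 158, 156, 153, 153, 157, 161, 156, 154, 155, 156, 156, 156, 156, 156, 157, 157, 154, 155, 156, 158, 154, 154, 156, 160, 161, 161, 161, 157, 155, 157, 158, 159, 160, 162, 162, 158, 158, 157, 158, 161, 160, 158, 160, 164, 162, 162, 161, 162, 162, 162, 158, 159, 159, 160, 162]
```

```bash
cat >> h.py <<'E'
from scipy.spatial.transform import Rotation as Ro
def goal(*G):
    """G: list of (x,y,z,yaw): print shift/turn chained from measured pose (each relative to the one before)"""
    s=sensors.sense();p=np.array(s['tool_pos']);R0=Ro.from_euler('xyz',s['tcp_rot'],degrees=True)
    print('t',round(s['time'],1),'pos',p.round(1),'rot',np.round(s['tcp_rot'],1),'gap',round(s['finger_gap'],1),'gf',round(s['grip_force'],1),'ft',np.round(s['ft_force'],1),'q',np.round(s['joint_pos'],0))
    for g in G:
        R1=Ro.from_euler('xyz',[180,0,g[3]],degrees=True);q=np.array(g[:3])
        print('->',(R0.inv().apply(q-p)/10).round(2).tolist(),(R0.inv()*R1).as_rotvec(degrees=True).round(1).tolist());p,R0=q,R1
E
python3 - <<'E'
from h import *
goal((635.6,122.2,160,146.4),(635.6,122.2,62,146.4))
E
```

```text
t 0.2 pos [236.7 551.  230.6] rot [-179.9   -0.   156.7] gap 85.7 gf 0.0 ft [-0.4  1.  -0. ] q [62.  8. 85.  0. 87. -5.]
-> [-53.58, -23.64, 7.08] [-0.1, -0.0, 10.3]
-> [0.0, -0.0, 9.8] [0.0, 0.0, 0.0]
```

Emit:
play_rows:
  motion:
    - [[-4.5,-2,0,0,0,2],[-9,-4,0,0,0,4],[-13.5,-6,0,0,0,6],[-18,-8,0,0,0,8],[-22,-9.7,0,0,0,10.3]]
  jaw: 1

```text
time: 0.7
tool_pos: [401.8, 373.4, 231.2]
tcp_rot: [-180.0, 0.0, 146.4]
ft_force: [1.1, 0.8, 0.9]
finger_gap: 85.7
grip_force: 0.0
```

Run:
```python
from h import *
goal((635.6,122.2,160,146.4),(635.6,122.2,62,146.4))
```

```text
t 0.7 pos [401.8 373.4 231.2] rot [-180.     0.   146.4] gap 85.7 gf 0.0 ft [1.1 0.8 0.9] q [ 38.  -0.  94.  -0.  87. -19.]
-> [-33.38, -7.95, 7.13] [-0.0, 0.0, -0.0]
-> [0.0, -0.0, 9.8] [0.0, 0.0, 0.0]
```

Emit:
play_rows:
  motion:
    - [[-4.5,-1.1,0,0,0,0],[-9,-2.1,0,0,0,0],[-13.5,-3.2,0,0,0,0],[-18,-4.3,0,0,0,0],[-22.4,-5.3,0,0,0,0]]

```text
time: 1.2
tool_pos: [559.0, 205.6, 231.2]
tcp_rot: [-180.0, -0.0, 146.4]
ft_force: [0.2, 0.9, -0.0]
finger_gap: 85.5
grip_force: 0.0
```

Emit:
play_rows:
  motion:
    - [[-4,-1,2,0,0,0],[-8,-2,4.5,0,0,0],[-11,-2.6,7.1,0,0,0],[-11,-2.6,7.1,0,0,0],[-11,-2.6,7.1,0,0,0]]

```text
time: 1.7
tool_pos: [634.7, 124.2, 158.7]
tcp_rot: [-179.9, -0.1, 146.4]
ft_force: [0.1, 0.4, 0.8]
finger_gap: 85.6
grip_force: 0.0
```

Run:
```python
from h import *
goal((635.6,122.2,62,146.4))
```

```text
t 1.7 pos [634.7 124.2 158.7] rot [-1.799e+02 -1.000e-01  1.464e+02] gap 85.6 gf 0.0 ft [0.1 0.4 0.8] q [  7.  17.  82.   0.  81. -50.]
-> [-0.21, -0.1, 9.67] [-0.1, -0.1, -0.0]
```

Emit:
play_rows:
  motion:
    - [[-0.2,-0.1,3,0,0,0],[-0.2,-0.1,6,0,0,0],[-0.2,-0.1,8,0,0,0],[-0.2,-0.1,9.7,0,0,0],[-0.2,-0.1,9.7,0,0,0]]

```text
time: 2.2
tool_pos: [634.7, 123.8, 61.5]
tcp_rot: [-179.9, -0.1, 146.5]
ft_force: [-0.3, -0.6, -0.2]
finger_gap: 85.2
grip_force: 0.0
```

Emit:
play_rows:
  motion:
    - [[0,0,0,0,0,0],[0,0,0,0,0,0],[0,0,0,0,0,0],[0,0,0,0,0,0],[0,0,0,0,0,0]]
  jaw: 0
  squeeze: 40

```text
time: 2.7
tool_pos: [638.1, 123.8, 65.6]
tcp_rot: [179.8, 0.1, 146.5]
ft_force: [0.5, 3.4, 6.2]
finger_gap: 43.0
grip_force: 41.9
```

Emit:
play_rows:
  motion:
    - [[0,0,0,0,0,0],[0,0,0,0,0,0],[0,0,0,0,0,0],[0,0,0,0,0,0],[0,0,0,0,0,0]]

```text
time: 3.2
tool_pos: [638.2, 123.8, 65.7]
tcp_rot: [179.8, 0.1, 146.5]
ft_force: [1.5, 3.5, 6.4]
finger_gap: 42.9
grip_force: 41.9
```

Emit:
play_rows:
  motion:
    - [[-0.3,0.2,-0.4,0,0,0],[-0.3,0.2,-0.4,0,0,5],[-0.3,0.2,-0.4,0,0,10],[-0.3,0.2,-0.4,0,0,15],[-0.3,0.2,-0.4,0,0,20]]

```text
time: 3.7
tool_pos: [638.0, 123.6, 65.8]
tcp_rot: [-179.8, -0.2, 126.3]
ft_force: [-6.0, 4.5, -3.8]
finger_gap: 43.2
grip_force: 44.8
```

Emit:
play_rows:
  motion:
    - [[0,0,0,0,0,5],[0,0,0,0,0,10],[0,0,0,0,0,15],[0,0,0,0,0,20],[0,0,0,0,0,20]]

```text
time: 4.2
tool_pos: [637.8, 123.4, 65.8]
tcp_rot: [-179.7, -0.1, 106.3]
ft_force: [-6.8, 4.1, -3.2]
finger_gap: 42.5
grip_force: 44.9
```

Emit:
play_rows:
  motion:
    - [[0,0,0,0,0,5],[0,0,0,0,0,10],[0,0,0,0,0,14],[0,0,0,0,0,16],[0,0,0,0,0,16]]

```text
time: 4.7
tool_pos: [637.6, 123.4, 65.8]
tcp_rot: [-179.7, -0.0, 90.4]
ft_force: [-7.7, 2.7, -2.5]
finger_gap: 42.6
grip_force: 45.1
```

Emit:
play_rows:
  motion:
    - [[0,0,0,0,0,0],[0,0,0,0,0,0],[0,0,0,0,0,0],[0,0,0,0,0,0],[0,0,0,0,0,0]]
  jaw: 1

```text
time: 5.2
tool_pos: [640.4, 122.8, 67.7]
tcp_rot: [180.0, 0.0, 90.4]
ft_force: [-0.1, -0.2, 0.1]
finger_gap: 85.2
grip_force: 0.0
```

Emit:
play_rows:
  motion:
    - [[0,0,-3,0,0,0],[0,0,-7,0,0,0],[0,0,-12,0,0,0],[-5,0,-15,0,0,0],[-10,0,-15,0,0,0]]

```text
time: 5.7
tool_pos: [643.6, 31.0, 223.4]
tcp_rot: [179.4, 0.0, 90.7]
ft_force: [1.2, 0.2, 0.4]
finger_gap: 85.3
grip_force: 0.0
```

Run:
```python
from h import *
goal()
```

```text
t 5.7 pos [643.6  31.  223.4] rot [179.4   0.   90.7] gap 85.3 gf 0.0 ft [1.2 0.2 0.4] q [-2. 14. 79.  0. 87. -2.]
```

Run:
```python
from h import *
S=[snap('top') for _ in range(8)]
a=S[0];ga=np.mean([gray(s).astype(np.float32) for s in S],0)
cv2.imwrite('pics/ring1.png',cv2.resize(ga[150:200,205:256],None,fx=10,fy=10,interpolation=cv2.INTER_CUBIC))
ax=np.array([637.8,123.5])
for z,rad in((60,34),(60,37),(60,40),(60,43),(50,47),(50,50),(50,53)):
    th=np.arange(60,121,1.);v=[]
    for t in th:
        q=proj(a,[ax[0]+rad*np.cos(np.radians(t)),ax[1]+rad*np.sin(np.radians(t)),z]);v.append(cv2.getRectSubPix(ga,(1,1),tuple(map(float,q)))[0,0])
    v=np.array(v);i=v[15:40].argmin()+15;w=np.clip(v[i-8:i+9].max()-20-v[i-8:i+9],0,None);print(z,rad,th[i],round((w*th[i-8:i+9]).sum()/w.sum(),1),v[::3].astype(int).tolist())
ca=cen(ga,229.5,174,4,130);print(plane(a,*ca,91))
```

```text
60 34 90.0 88.3 [136, 136, 137, 139, 141, 144, 140, 133, 116, 105, 98, 118, 139, 160, 170, 174, 173, 172, 173, 173, 173]
60 37 90.0 88.1 [129, 124, 125, 126, 126, 131, 133, 132, 116, 104, 97, 121, 144, 165, 172, 175, 175, 173, 172, 172, 172]
60 40 90.0 88.7 [141, 135, 132, 129, 129, 131, 135, 136, 124, 110, 99, 121, 144, 163, 170, 173, 173, 172, 172, 172, 172]
60 43 90.0 89.4 [160, 159, 155, 151, 150, 151, 152, 150, 138, 120, 106, 126, 147, 161, 166, 171, 171, 171, 172, 171, 172]
50 47 88.0 88.1 [170, 170, 168, 167, 167, 169, 168, 161, 138, 119, 124, 145, 163, 169, 171, 173, 173, 172, 171, 172, 172]
50 50 88.0 88.1 [173, 175, 175, 174, 174, 173, 171, 163, 138, 116, 121, 145, 165, 171, 173, 173, 174, 174, 173, 173, 174]
50 53 88.0 88.1 [174, 173, 172, 167, 165, 160, 153, 143, 121, 101, 106, 128, 147, 155, 162, 167, 169, 174, 175, 175, 174]
[636.12136366 123.39234964  91.        ][ WARN:0@2.463] global loadsave.cpp:1063 imwrite_ Unsupported depth image for selected encoder is fallbacked to CV_8U.
```

View pics/ring1.png

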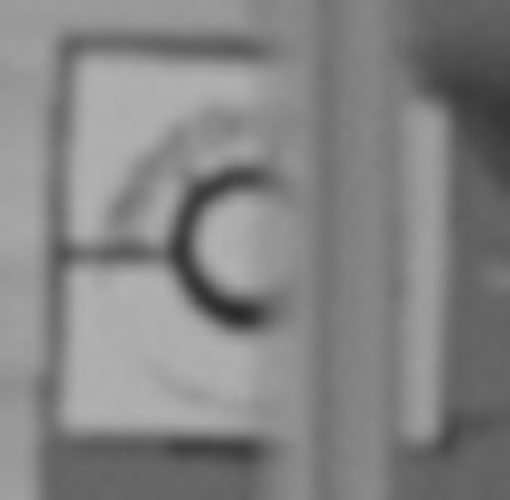

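The crop shows the zero bar as a continuation of the index line at row ~250, and my angle check gives a reading of about 0. On to the cover.

Run:
```python
from h import *
goal((625.5,-39.3,120,86.4),(625.5,-39.3,67,86.4))
```

```text
t 6.1 pos [640.5  31.4 216. ] rot [-179.9   -0.    90.5] gap 85.5 gf 0.0 ft [ 0.5  0.9 -0.1] q [-2. 14. 79.  0. 87. -2.]
-> [-7.06, -1.55, 9.6] [-0.1, -0.0, 4.1]
-> [-0.0, -0.0, 5.3] [0.0, 0.0, 0.0]
```

Emit:
play_rows:
  motion:
    - [[-3.5,-0.8,3,0,0,2],[-7.06,-1.55,6,0,0,4.1],[-7.06,-1.55,9.6,0,0,4.1],[-7.06,-1.55,9.6,0,0,4.1],[-7.06,-1.55,9.6,0,0,4.1]]
  jaw: 0.5

```text
time: 6.6
tool_pos: [625.3, -39.3, 120.3]
tcp_rot: [-179.9, -0.0, 86.4]
ft_force: [0.5, 0.6, 0.6]
finger_gap: 42.5
grip_force: 0.0
```

Emit:
play_rows:
  motion:
    - [[0,0,2,0,0,0],[0,0,4,0,0,0],[0,0,5.3,0,0,0],[0,0,5.3,0,0,0],[0,0,5.3,0,0,0]]

```text
time: 7.1
tool_pos: [626.8, -40.0, 69.2]
tcp_rot: [179.9, 0.0, 86.4]
ft_force: [0.8, -0.3, -1.0]
finger_gap: 42.4
grip_force: 0.0
```

Run:
```python
from h import *
goal((625.5,-39.3,67,86.4))
b=snap('side')
cv2.imwrite('pics/g1.png',cv2.resize(b['pixels'][130:260,215:335,::-1],None,fx=4,fy=4,interpolation=cv2.INTER_CUBIC))
```

```text
t 7.1 pos [626.8 -40.   69.2] rot [179.9   0.   86.4] gap 42.4 gf 0.0 ft [ 0.8 -0.3 -1. ] q [-8. 19. 89.  0. 72. -5.]
-> [0.07, -0.13, 0.22] [0.1, 0.0, -0.0]
```

View pics/g1.png

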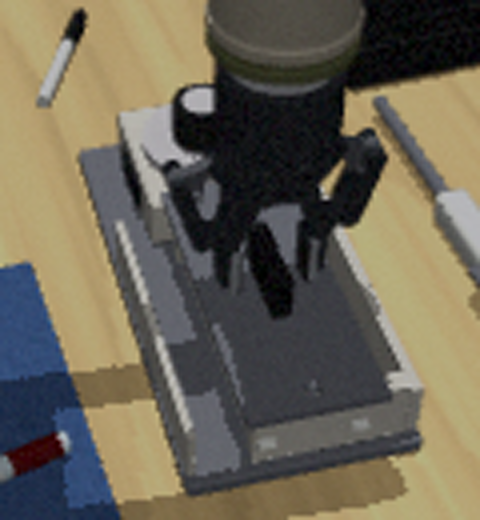

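The fingers straddle the cover's grip as intended, so I'll close and lift.

Emit:
play_rows:
  motion:
    - [[0,0,0,0,0,0],[0,0,0,0,0,0],[0,0,0,0,0,0],[0,0,0,0,0,0],[0,0,0,0,0,0]]
  jaw: 0
  squeeze: 60

```text
time: 7.65
tool_pos: [626.9, -40.7, 69.2]
tcp_rot: [179.9, 0.0, 86.3]
ft_force: [0.2, -0.3, 5.2]
finger_gap: 12.7
grip_force: 59.4
```

Emit:
play_rows:
  motion:
    - [[0,0,0,0,0,0],[0,0,0,0,0,0],[0,0,0,0,0,0],[0,0,0,0,0,0],[0,0,0,0,0,0]]

```text
time: 8.15
tool_pos: [626.9, -40.7, 69.2]
tcp_rot: [179.9, 0.0, 86.3]
ft_force: [0.8, 0.7, 5.4]
finger_gap: 12.8
grip_force: 59.4
```

Run:
```python
from h import *
goal()
```

```text
t 8.2 pos [626.9 -40.7  69.2] rot [179.9   0.   86.3] gap 12.8 gf 59.4 ft [0.8 0.7 5.4] q [-8. 19. 89.  0. 71. -5.]
```

Emit:
play_rows:
  motion:
    - [[0,0,-0.7,0,0,0],[0,0,-1.5,0,0,0],[0,0,-3,0,0,0],[0,0,-5,0,0,0],[0,0,-8,0,0,0]]

```text
time: 8.65
tool_pos: [624.2, -40.3, 147.5]
tcp_rot: [-179.8, -0.0, 86.3]
ft_force: [-0.7, 0.1, -1.5]
finger_gap: 12.9
grip_force: 59.1
```

Emit:
play_rows:
  motion:
    - [[0,0,-3,0,0,0],[0,0,-3,0,0,0],[0,0,-3,0,0,0]]

```text
time: 8.95
tool_pos: [626.4, -40.6, 179.4]
tcp_rot: [179.9, 0.0, 86.3]
ft_force: [-1.3, 0.2, -2.3]
finger_gap: 12.4
grip_force: 59.3
```

Run:
```python
from h import *
goal((420,265,180,86.3),(420,265,20,86.3))
a=snap('top');cv2.imwrite('pics/g2.png',cv2.resize(a['pixels'][130:280,200:400,::-1],None,fx=4,fy=4,interpolation=cv2.INTER_CUBIC))
```

```text
t 8.9 pos [626.4 -40.6 179.4] rot [179.9   0.   86.3] gap 12.4 gf 59.3 ft [-1.3  0.2 -2.3] q [-8. 13. 84. -0. 82. -5.]
-> [29.18, -22.55, -0.11] [0.1, 0.0, 0.0]
-> [0.0, -0.0, 16.0] [0.0, 0.0, 0.0]
```

Emit:
play_rows:
  motion:
    - [[2,-1.6,0,0,0,0],[5,-4,0,0,0,0],[8.5,-6.6,0,0,0,0],[12,-9.2,0,0,0,0],[15,-11.6,0,0,0,0]]

```text
time: 9.5
tool_pos: [517.1, 117.9, 175.7]
tcp_rot: [-179.8, 0.0, 86.3]
ft_force: [0.1, 0.3, -1.2]
finger_gap: 13.0
grip_force: 59.2
```

Emit:
play_rows:
  motion:
    - [[3,-2.3,0,0,0,0],[6,-4.6,0,0,0,0],[9,-7,0,0,0,0],[12,-9.3,0,0,0,0],[14.2,-11,0,0,0,0]]

```text
time: 10.0
tool_pos: [416.3, 266.3, 175.9]
tcp_rot: [-179.8, 0.1, 86.4]
ft_force: [0.2, -0.1, -1.2]
finger_gap: 12.9
grip_force: 59.2
```

Emit:
play_rows:
  motion:
    - [[0,0,3,0,0,0],[0,0,6,0,0,0],[0,0,9,0,0,0],[0,0,12,0,0,0],[0,0,14,0,0,0]]

```text
time: 10.5
tool_pos: [416.0, 263.9, 33.6]
tcp_rot: [-179.7, 0.2, 86.4]
ft_force: [-0.1, 0.6, -1.3]
finger_gap: 12.4
grip_force: 59.2
```

Emit:
play_rows:
  motion:
    - [[0,0,0,0,0,0],[0,0,0,0,0,0],[0,0,0,0,0,0]]

```text
time: 10.8
tool_pos: [419.6, 265.6, 38.9]
tcp_rot: [179.9, -0.0, 86.3]
ft_force: [-0.2, 1.0, -1.7]
finger_gap: 12.3
grip_force: 63.9
```

Run:
```python
from h import *
goal((420,265,13,86.3))
```

```text
t 10.8 pos [419.6 265.6  38.9] rot [179.9  -0.   86.3] gap 12.3 gf 63.9 ft [-0.2  1.  -1.7] q [ 26.   2. 112.  -0.  66.  30.]
-> [-0.06, 0.04, 2.59] [0.1, -0.0, 0.0]
```

Emit:
play_rows:
  motion:
    - [[0,0,0.8,0,0,0],[0,0,1.6,0,0,0],[0,0,2.1,0,0,0],[0,0,2.5,0,0,0],[0,0,2.7,0,0,0]]

```text
time: 11.3
tool_pos: [418.7, 265.1, 13.1]
tcp_rot: [-179.9, 0.1, 86.4]
ft_force: [-24.8, -14.2, 53.3]
finger_gap: 12.7
grip_force: 72.2
```

Emit:
play_rows:
  motion:
    - [[0,0,0,0,0,0],[0,0,0,0,0,0],[0,0,0,0,0,0]]

```text
time: 11.6
tool_pos: [418.6, 265.2, 13.2]
tcp_rot: [-179.9, 0.1, 86.4]
ft_force: [-16.4, -10.0, 32.3]
finger_gap: 12.9
grip_force: 69.1
```

Emit:
play_rows:
  motion:
    - [[0,0,-0.1,0,0,0],[0,0,-0.1,0,0,0],[0,0,-0.1,0,0,0],[0,0,-0.1,0,0,0],[0,0,-0.1,0,0,0]]
  jaw: 0.5

```text
time: 12.1
tool_pos: [418.8, 265.2, 11.4]
tcp_rot: [-180.0, 0.0, 86.3]
ft_force: [0.7, -0.1, 0.8]
finger_gap: 42.6
grip_force: 0.0
```

Emit:
play_rows:
  motion:
    - [[0,0,-2,0,0,0],[0,0,-5,0,0,0],[0,0,-9,0,0,0],[0,0,-13,0,0,0],[0,0,-16,0,0,0]]

```text
time: 12.6
tool_pos: [419.5, 265.6, 174.4]
tcp_rot: [179.9, -0.1, 86.4]
ft_force: [0.8, 0.6, 0.0]
finger_gap: 42.8
grip_force: 0.0
```

Emit:
play_rows:
  motion:
    - [[-2,-4,0,0,0,0],[-2,-8,0,0,0,0],[-2,-10,0,0,0,0],[-2,-10,0,0,0,0],[-2,-10,0,0,0,0]]

```text
time: 13.1
tool_pos: [318.0, 251.9, 171.9]
tcp_rot: [179.9, -0.0, 86.4]
ft_force: [0.3, -1.5, 1.1]
finger_gap: 42.7
grip_force: 0.0
```

Run:
```python
from h import *
goal()
a=snap('top','t2.png');b=snap('side','s2.png')
cv2.imwrite('pics/c3.png',cv2.resize(a['pixels'][140:290,120:400,::-1],None,fx=2.8,fy=2.8,interpolation=cv2.INTER_CUBIC))
```

```text
t 13.1 pos [318.  251.9 171.9] rot [179.9  -0.   86.4] gap 42.7 gf 0.0 ft [ 0.3 -1.5  1.1] q [ 31. -22. 119.  -0.  84.  35.]
```

View pics/c3.png

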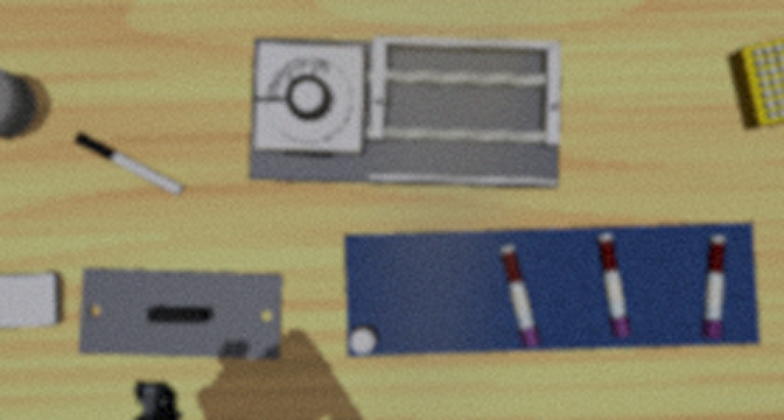

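The cover lies clear on the bench at about crop (180,312). The bed now shows two combs at crop rows 78 and 133. The three tubes have their caps at crop (529,337), (621,327) and (713,330).

Run:
```python
from h import *
np.set_printoptions(precision=1,suppress=True)
a=snap('top');b=snap('side');ga=gray(a).astype(float)
# combs, wall, lip: per column bright centroid
def line(r0,r1,c0,c1,z,n):
    pts=[]
    for c in range(c0,c1):
        p=ga[r0:r1,c];w=np.clip(p-125,0,None)
        if w.sum()>20: pts.append(plane(a,c,(w*np.arange(r0,r1)).sum()/w.sum(),z)[:2])
    pts=np.array(pts);f=np.polyfit(pts[:,1]+40.7,pts[:,0],1);rs=pts[:,0]-np.polyval(f,pts[:,1]+40.7)
    print(n,len(pts),'x at y=-40.7:',f[1].round(1),'yaw',np.degrees(np.arctan(-f[0])).round(2),'rms',rs.std().round(2))
line(164,172,262,312,45,'back');line(184,193,262,312,45,'front');line(152,158,260,315,52,'wall');line(201,208,255,315,50,'lip')
def tub(s,box,dbg):
    x0,y0,x1,y1=box;p=s['pixels'][y0:y1,x0:x1].astype(int);R,G,B=p[...,0],p[...,1],p[...,2]
    m=((R-B>-10)&((R>60))|((R>G+25))).astype(np.uint8)
    n,l,st,c=cv2.connectedComponentsWithStats(m)
    for i in range(1,n):
        if st[i,4]<25: continue
        q=l==i;Y,X=np.nonzero(q);xy=np.c_[X+x0,Y+y0];
        pur=q&(R>G+20)&(B>G+20);Yp,Xp=np.nonzero(pur)
        mm,v=cv2.PCACompute(xy.astype(np.float32),None)
        t=(xy-mm)@v[0];print(dbg,st[i,4],'c',mm[0],'dir',v[0],'ext',t.min(),t.max(),'cap',len(Xp),Xp.mean()+x0 if len(Xp) else 0,Yp.mean()+y0 if len(Xp) else 0)
tub(a,(290,220,395,268),'top');tub(b,(180,228,270,345),'side')
# pins on end walls
for pa in((255.1,176),(318,177.5)):
    g=ga[int(pa[1])-4:int(pa[1])+5,int(pa[0])-4:int(pa[0])+5].astype(int);print(g)
```

```text
back 50 x at y=-40.7: 656.5 yaw -3.32 rms 0.8
front 49 x at y=-40.7: 596.6 yaw -3.33 rms 0.64
wall 55 x at y=-40.7: 695.6 yaw -2.64 rms 0.26
lip 51 x at y=-40.7: 547.2 yaw -0.89 rms 1.87
top 141 c [320.3 220.5] dir [ 1. -0.] ext -30.303105167483665 48.71880187522831 cap 0 0 0
top 660 c [363.1 256.4] dir [ 1.  -0.3] ext -73.09212579120776 40.003652703865555 cap 0 0 0
top 103 c [337.7 236.5] dir [0.2 1. ] ext -11.956190211982175 10.897811488895968 cap 0 0 0
top 110 c [375.1 237.8] dir [-0.1  1. ] ext -12.906889291229163 11.259475080547418 cap 1 378.0 228.0
top 102 c [303.9 240.9] dir [0.2 1. ] ext -13.192777116415527 11.545777182462189 cap 0 0 0
side 1727 c [188.6 302.3] dir [0.1 1. ] ext -74.7551810511095 43.380667590286066 cap 0 0 0
side 1776 c [257.2 262.3] dir [0.2 1. ] ext -38.370952831511204 66.70159719705134 cap 0 0 0
side 85 c [223.5 242.9] dir [ 0.9 -0.4] ext -7.1181526718164605 7.0820168914769965 cap 0 0 0
side 64 c [209.9 249. ] dir [ 0.9 -0.4] ext -5.17378968000412 5.592043697834015 cap 0 0 0
side 58 c [194.9 255.1] dir [ 1.  -0.2] ext -4.590433668392507 3.9903816766563978 
[... 590 characters left out ...]
79 123 163 169 168 159 123  93  90]
 [ 77 120 160 167 166 156 121  89  85]
 [ 78 118 154 162 160 147 125  86  85]
 [ 79 118 147 144 140 128 110  86  89]
 [ 81 116 146 132 121 119  97  80  84]
 [ 80 126 152 147 139 126 103  84  84]
 [ 84 123 158 165 162 145 107  88  89]
 [ 87 125 161 171 165 145 108  89  95]
 [ 90 127 162 169 166 142 106  83  97]]
[[ 73 115 159 170 169 159 158 163 163]
 [ 72 118 158 173 170 162 154 154 157]
 [ 72 120 158 168 168 156 156 148 156]
 [ 76 118 154 154 151 143 145 151 147]
 [ 82 122 145 136 125 133 137 154 156]
 [ 82 119 137 120 123 130 135 147 149]
 [ 87 129 150 144 142 145 141 150 155]
 [ 85 129 162 166 162 154 144 146 152]
 [ 80 131 162 170 173 156 150 148 155]]
```

```bash
cat >> h.py <<'E'
def tub(s,box):
    x0,y0,x1,y1=box;p=cv2.GaussianBlur(s['pixels'],(3,3),0)[y0:y1,x0:x1].astype(int);R,G,B=p[...,0],p[...,1],p[...,2]
    mat=(B>R+25)&(G>R-4)
    n,l,st,c=cv2.connectedComponentsWithStats((~mat).astype(np.uint8))
    out=[]
    for i in range(1,n):
        if not 60<st[i,4]<900: continue
        if st[i,0]==0 or st[i,1]==0 or st[i,0]+st[i,2]>=x1-x0 or st[i,1]+st[i,3]>=y1-y0: continue
        q=l==i;Y,X=np.nonzero(q);xy=np.c_[X+x0,Y+y0].astype(np.float32)
        m,v=cv2.PCACompute(xy,None);m,v=m[0],v[0]
        if v[1]<0: v=-v
        Yp,Xp=np.nonzero(q&(R>G+12)&(B>R+5));cap=np.array([Xp.mean()+x0,Yp.mean()+y0]) if len(Xp) else None
        t=(xy-m)@v;out.append((st[i,4],m,m+v*(t.min()-.5),m+v*(t.max()+.5),cap,len(Xp)))
    return out
E
python3 - <<'E'
from h import *
np.set_printoptions(precision=1,suppress=True)
a=snap('top');b=snap('side')
for q in (245,255,260): print(a['pixels'][q,[330,338,341]].tolist())
print([a['pixels'][v,u].tolist() for v,u in((230,360),(256,341),(257,308),(228,377))])
for n,s,box in(('top',a,(247,222,388,266)),('side',b,(180,195,268,352))):
    for t in tub(s,box):
        print(n,*t)
        if n=='top':
            e=[plane(s,*x,12)[:2] for x in t[2:4]];print('   ends',e,np.hypot(*(e[0]-e[1])))
E
```

```text
[[31, 50, 91], [152, 150, 145], [144, 145, 143]]
[[31, 52, 90], [39, 23, 57], [87, 47, 101]]
[[34, 50, 89], [38, 49, 84], [53, 50, 91]]
[[34, 49, 90], [84, 46, 95], [121, 103, 133], [59, 7, 10]]
top 218 [338.6 241.8] [335.3 223.3] [342.  260.5] [341.3 255.5] 37
   ends [array([ 488.3, -186.1]), array([ 377.9, -200.6])] 111.42476203898342
side 318 [210.7 248.7] [231.8 239.6] [190.5 257.4] [194.9 255.2] 65
side 383 [223.9 282.1] [247.  273.2] [201.4 290.9] [207.2 288.3] 79
side 493 [234.  327.2] [260.9 322.3] [207.5 332. ] [213.8 330.6] 97
```

```bash
cat >> h.py <<'E'
def measure():
    a=snap('top');b=snap('side');T=[]
    for box in((290,223,322,266),(322,223,358,264),(358,223,388,262)):
        o=tub(a,box);T+=[max(o,key=lambda t:t[0])] if o else [None]
    S=sorted([t for t in tub(b,(180,195,268,352))],key=lambda t:t[1][1])
    return a,b,T,S
E
python3 - <<'E'
from h import *
np.set_printoptions(precision=1,suppress=True)
a,b,T,S=measure()
for i,t in enumerate(T):
    if t is None: print(i,'none');continue
    e=[plane(a,*x,11)[:2] for x in t[2:4]];d=e[0]-e[1]
    print(i,t[0],'foot,cap ends',*e,'len',np.hypot(*d),'dir',np.degrees(np.arctan2(d[1],d[0])),'cap@z11',plane(a,*t[4],11)[:2])
for s in S:
    e=[plane(b,*x,11)[:2] for x in s[2:4]];d=e[0]-e[1]
    print('side',s[0],*e,np.hypot(*d),np.degrees(np.arctan2(d[1],d[0])),'cap',plane(b,*s[4],11)[:2])
    for t in T:
        if t is not None and abs(plane(a,*t[4],11)[1]-plane(b,*s[4],11)[1])<25: print('  tri cap',tri(a,t[4],b,s[4]),'tri mid',tri(a,t[1],b,s[1]))
E
```

```text
0 none
1 219 foot,cap ends [ 488.3 -186.4] [ 377.7 -200.7] len 111.51437532315177 dir 7.338618422207058 cap@z11 [ 392.6 -199.6]
2 217 foot,cap ends [ 484.3 -307.5] [ 374.9 -294.6] len 110.19117825971297 dir -6.704141525995975 cap@z11 [ 390.2 -298. ]
side 314 [480.5 -82. ] [ 372.8 -103.7] 109.92552416372341 11.397942201226018 cap [ 384.  -100.5]
side 383 [ 489.5 -186.7] [ 381.  -199.7] 109.2902816686187 6.859219839063364 cap [ 394.7 -197.3]
  tri cap [ 393.7 -199.    14. ] tri mid [ 433.1 -193.6   11.2]
side 492 [ 484.1 -307. ] [ 375.5 -293.8] 109.45477672140464 -6.958534648403599 cap [ 387.9 -294.8]
  tri cap [ 389.2 -296.7   14.5] tri mid [ 428.2 -300.6   11.8]
```

Run:
```python
from h import *
goal((437.5,-91,130,11.4),(437.5,-91,6,11.4))
```

```text
t 13.5 pos [318.1 251.6 171.6] rot [-180.     0.    86.3] gap 42.5 gf 0.0 ft [-0.1 -0.2 -0.2] q [ 31. -22. 119.  -0.  84.  35.]
-> [-33.42, 14.11, 4.16] [-0.0, 0.0, 74.9]
-> [0.0, -0.0, 12.4] [0.0, 0.0, 0.0]
```

Emit:
play_rows:
  motion:
    - [[-3.4,1.4,0,0,0,7.5],[-6.8,2.8,0,0,0,15],[-10.2,4.2,1,0,0,22.5],[-13.5,5.7,2,0,0,30],[-16.7,7.05,2,0,0,37.4]]

```text
time: 14.0
tool_pos: [377.2, 78.9, 150.4]
tcp_rot: [-179.9, 0.1, 48.6]
ft_force: [0.3, -0.1, 0.4]
finger_gap: 42.4
grip_force: 0.0
```

Emit:
play_rows:
  motion:
    - [[-1.8,3.2,0.5,0,0,7.5],[-3.6,6.4,1,0,0,15],[-5.4,9.5,1.6,0,0,22.5],[-7.2,12.6,2.1,0,0,30],[-9,15.7,2.1,0,0,37.5]]

```text
time: 14.5
tool_pos: [436.7, -92.0, 129.8]
tcp_rot: [-180.0, 0.1, 11.1]
ft_force: [0.1, 0.4, 0.8]
finger_gap: 42.8
grip_force: 0.0
```

Emit:
play_rows:
  motion:
    - [[0,0,0,0,0,0],[0,0,0,0,0,0],[0,0,0,0,0,0]]
  jaw: 0.4

```text
time: 14.8
tool_pos: [436.6, -89.8, 130.5]
tcp_rot: [-180.0, 0.0, 11.5]
ft_force: [-0.2, -0.4, -0.5]
finger_gap: 34.2
grip_force: 0.0
```

Run:
```python
from h import *
goal((437.5,-91,6,11.4))
a,b,T,S=measure()
for t in S: print(t[0],t[1],t[4])
```

```text
t 14.8 pos [436.6 -89.8 130.5] rot [-180.     0.    11.5] gap 34.2 gf 0.0 ft [-0.2 -0.4 -0.5] q [-18. -13. 116.   0.  77.  60.]
-> [0.07, 0.14, 12.45] [-0.0, 0.0, 0.1]
322 [210.56522 248.63354] [195.52238806 254.88059701]
395 [223.97469 281.9772 ] [206.37142857 288.74285714]
486 [233.87654 327.1687 ] [214.13131313 330.49494949]
```

Emit:
play_rows:
  motion:
    - [[0.1,0.1,4,0,0,0],[0.1,0.1,8,0,0,0],[0.1,0.1,10.5,0,0,0],[0.1,0.1,11.8,0,0,0],[0.1,0.1,12.4,0,0,0]]

```text
time: 15.4
tool_pos: [437.3, -90.3, 5.8]
tcp_rot: [-179.9, 0.1, 11.5]
ft_force: [0.0, -0.1, 0.4]
finger_gap: 34.1
grip_force: 0.0
```

Emit:
play_rows:
  motion:
    - [[0,0,0,0,0,0],[0,0,0,0,0,0]]

```text
time: 15.6
tool_pos: [439.3, -91.4, 8.2]
tcp_rot: [179.9, -0.1, 11.5]
ft_force: [0.1, -1.0, -0.0]
finger_gap: 34.3
grip_force: 0.0
```

Run:
```python
from h import *
goal((437.5,-91,6,11.4))
b=snap('side')
cv2.imwrite('pics/g3.png',cv2.resize(b['pixels'][200:300,160:290,::-1],None,fx=5,fy=5,interpolation=cv2.INTER_CUBIC))
```

```text
t 15.6 pos [439.3 -91.4   8.2] rot [ 1.799e+02 -1.000e-01  1.150e+01] gap 34.3 gf 0.0 ft [ 0.1 -1.  -0. ] q [-18.  -2. 120.   0.  62.  60.]
-> [-0.17, -0.08, 0.22] [0.1, -0.1, 0.1]
```

View pics/g3.png

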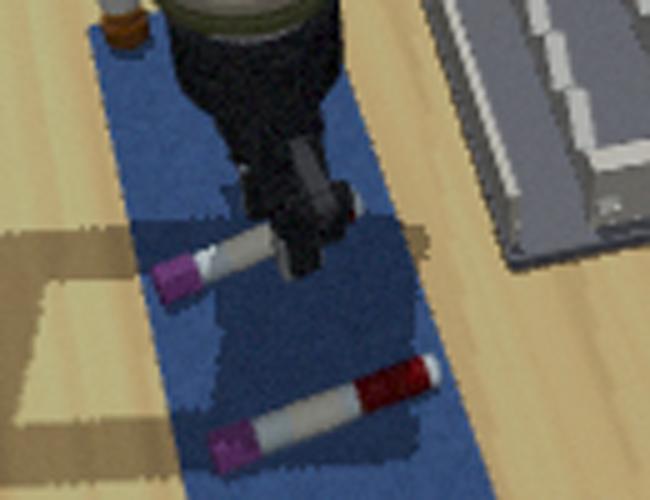

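The fingers straddle tube 0. I'll close and lift.

Emit:
play_rows:
  motion:
    - [[0,0,0.1,0,0,0],[0,0,0.1,0,0,0],[0,0,0.1,0,0,0],[0,0,0.1,0,0,0],[0,0,0.1,0,0,0]]
  jaw: 0
  squeeze: 40

```text
time: 16.15
tool_pos: [439.1, -91.5, 7.0]
tcp_rot: [179.9, -0.1, 11.4]
ft_force: [-0.3, 1.2, 5.0]
finger_gap: 14.2
grip_force: 38.8
```

Emit:
play_rows:
  motion:
    - [[0,0,-2,0,0,0],[0,0,-5,0,0,0],[0,0,-9,0,0,0],[0,0,-12,0,0,0],[0,0,-12,0,0,0]]

```text
time: 16.65
tool_pos: [441.5, -92.4, 131.4]
tcp_rot: [179.7, -0.5, 11.5]
ft_force: [1.6, -0.1, 0.5]
finger_gap: 14.1
grip_force: 39.3
```

Emit:
play_rows:
  motion:
    - [[0,0,0,0,0,0],[0,0,0,0,0,0]]

```text
time: 16.85
tool_pos: [437.3, -91.0, 124.7]
tcp_rot: [-180.0, 0.1, 11.4]
ft_force: [-0.7, 0.3, -1.3]
finger_gap: 14.3
grip_force: 39.3
```

```bash
cat >> h.py <<'E'
BED=np.array([628,-40.]);MY=-3.4
def slot(y,dx=0):
    t=np.radians(MY);return BED+np.array([np.cos(t)*dx-np.sin(t)*y,np.sin(t)*dx+np.cos(t)*y])
E
python3 - <<'E'
from h import *
p=slot(20.5);print(p)
goal((*p,127,MY),(*p,50,MY))
E
```

```text
[629.21578066 -19.53608353]
t 16.9 pos [437.3 -91.  124.7] rot [-1.80e+02  1.00e-01  1.14e+01] gap 14.3 gf 39.3 ft [-0.7  0.3 -1.3] q [-18. -12. 116.  -0.  77.  60.]
-> [20.23, -3.19, -0.25] [-0.0, 0.1, 14.8]
-> [0.0, -0.0, 7.7] [0.0, 0.0, 0.0]
```

Emit:
play_rows:
  motion:
    - [[4,-0.6,0,0,0,3],[8,-1.2,0,0,0,6],[12,-1.9,0,0,0,9],[16,-2.5,0,0,0,12],[20.2,-3.2,0,0,0,14.8]]

```text
time: 17.35
tool_pos: [629.8, -19.0, 123.2]
tcp_rot: [-180.0, 0.2, -3.5]
ft_force: [2.0, -0.7, 0.7]
finger_gap: 14.4
grip_force: 39.3
```

Emit:
play_rows:
  motion:
    - [[0,0,0,0,0,0],[0,0,0,0,0,0],[0,0,0,0,0,0],[0,0,0,0,0,0]]

```text
time: 17.75
tool_pos: [628.7, -20.3, 125.7]
tcp_rot: [180.0, 0.0, -3.4]
ft_force: [-0.1, -0.7, -0.4]
finger_gap: 14.2
grip_force: 39.3
```

```bash
cat >> h.py <<'E'
def caps(s,box,pr=0):
    x0,y0,x1,y1=box;p=cv2.GaussianBlur(s['pixels'],(3,3),0)[y0:y1,x0:x1].astype(int);R,G,B=p[...,0],p[...,1],p[...,2]
    n,l,st,c=cv2.connectedComponentsWithStats(((R>G+12)&(B>R+2)&(B>G+15)).astype(np.uint8))
    return [(int(st[i,4]),c[i]+[x0,y0]) for i in range(1,n) if st[i,4]>15]
E
python3 - <<'E'
from h import *
p=slot(20.5)
goal((*p,50,MY))
a=snap('top');b=snap('side')
A=caps(a,(200,140,400,270));B=caps(b,(170,140,330,352));print(A,B)
cv2.imwrite('pics/g4.png',cv2.resize(b['pixels'][110:270,180:330,::-1],None,fx=3.5,fy=3.5,interpolation=cv2.INTER_CUBIC))
E
```

```text
t 17.8 pos [628.7 -20.3 125.7] rot [180.    0.   -3.4] gap 14.2 gf 39.3 ft [-0.1 -0.7 -0.4] q [-7. 16. 87. -0. 77. 87.]
-> [0.05, -0.08, 7.57] [0.0, 0.0, 0.0]
[(37, array([374.16216216, 257.18918919]))] [(53, array([259.43396226, 180.05660377])), (78, array([206.43589744, 288.67948718])), (94, array([212.94680851, 330.82978723]))]
```

View pics/g4.png

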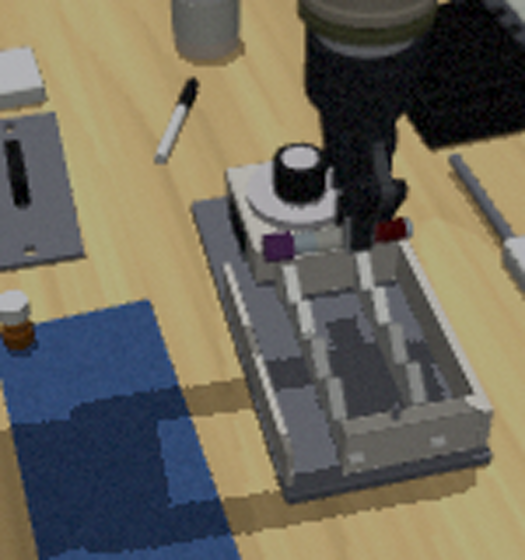

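Run:
```python
from h import *
b=snap('side');c=caps(b,(240,150,300,220));print([ (n,plane(b,*p,130)) for n,p in c])
```

```text
[(55, array([574.27205806, -15.89422484, 130.        ]))]
```

Emit:
play_rows:
  motion:
    - [[0,0,2,0,0,0],[0,0,4,0,0,0],[0,0,6,0,0,0],[0,0,7,0,0,0],[0,0,7,0,0,0]]

```text
time: 18.4
tool_pos: [628.1, -19.8, 54.2]
tcp_rot: [-180.0, 0.2, -3.4]
ft_force: [-1.0, 0.7, -0.7]
finger_gap: 14.3
grip_force: 39.3
```

Emit:
play_rows:
  motion:
    - [[0,0,0,0,0,0],[0,0,0,0,0,0],[0,0,0,0,0,0]]

```text
time: 18.7
tool_pos: [630.7, -19.8, 57.2]
tcp_rot: [180.0, -0.1, -3.4]
ft_force: [-0.5, 0.5, -0.4]
finger_gap: 14.1
grip_force: 39.3
```

Emit:
play_rows:
  motion:
    - [[-0.1,0,0.5,0,0,0],[-0.1,0,1,0,0,0],[-0.1,0,1.4,0,0,0],[-0.1,0,1.7,0,0,0],[-0.1,0,1.7,0,0,0]]

```text
time: 19.2
tool_pos: [628.6, -18.7, 38.8]
tcp_rot: [-179.9, 0.0, -3.3]
ft_force: [-1.2, 2.8, 4.5]
finger_gap: 14.0
grip_force: 39.5
```

Emit:
play_rows:
  motion:
    - [[0,0,0.1,0,0,0],[0,0,0.2,0,0,0],[0,0,0.2,0,0,0],[0,0,0.2,0,0,0]]

```text
time: 19.6
tool_pos: [629.0, -18.3, 37.9]
tcp_rot: [-179.9, -0.0, -3.3]
ft_force: [-5.0, 5.2, 10.1]
finger_gap: 13.9
grip_force: 40.3
```

Emit:
play_rows:
  motion:
    - [[0,-0.15,0,0,0,0],[0,-0.15,0,0,0,0],[0,-0.15,0,0,0,0],[0,-0.15,0,0,0,0]]

```text
time: 20.0
tool_pos: [629.2, -17.5, 37.2]
tcp_rot: [-179.9, -0.0, -3.3]
ft_force: [-0.4, 4.9, 5.7]
finger_gap: 13.7
grip_force: 39.8
```

Emit:
play_rows:
  motion:
    - [[0,0,0,0,0,0],[0,0,0,0,0,0],[0,0,0,0,0,0],[0,0,0,0,0,0]]
  jaw: 0.3

```text
time: 20.4
tool_pos: [628.5, -18.4, 36.3]
tcp_rot: [180.0, 0.0, -3.4]
ft_force: [0.3, -0.1, -0.2]
finger_gap: 25.8
grip_force: 0.0
```

Emit:
play_rows:
  motion:
    - [[0,0,-1.5,0,0,0],[0,0,-4,0,0,0],[0,0,-8,0,0,0],[0,0,-10,0,0,0],[0,0,-10,0,0,0]]

```text
time: 20.9
tool_pos: [632.0, -18.6, 143.1]
tcp_rot: [180.0, -0.5, -3.4]
ft_force: [0.6, -0.0, -0.3]
finger_gap: 25.7
grip_force: 0.0
```

Run:
```python
from h import *
np.set_printoptions(precision=1,suppress=True)
a,b,T,S=measure()
for i,t in enumerate(T):
    if t is None: continue
    e=[plane(a,*x,11)[:2] for x in t[2:4]];d=e[0]-e[1];u=d/np.hypot(*d)
    print('top',i,t[0],'mid',(e[0]+e[1])/2+10*u,'dir',np.degrees(np.arctan2(d[1],d[0])),'L',np.hypot(*d))
for t in S:
    e=[plane(b,*x,11)[:2] for x in t[2:4]];d=e[0]-e[1];u=d/np.hypot(*d)
    print('side',t[0],'mid',(e[0]+e[1])/2+10*u,'dir',np.degrees(np.arctan2(d[1],d[0])),'L',np.hypot(*d))
print('capbed',[(n,plane(b,*p,41)) for n,p in caps(b,(225,140,330,250))])
p=(435,-193);goal((*p,127,7),)
```

```text
top 2 218 mid [ 439.5 -302. ] dir -6.5041107898734545 L 109.97868028944399
side 382 mid [ 445.2 -192. ] dir 6.809358685877723 L 109.28618231554786
side 490 mid [ 439.7 -301.6] dir -6.981957081822069 L 109.45856456769064
capbed [(55, array([573.7, -14.3,  41. ]))]
t 21.0 pos [629.3 -18.3 138. ] rot [180.   -0.1  -3.4] gap 25.6 gf 0.0 ft [ 0.4 -1.2 -0.1] q [-6. 15. 86. -0. 78. 87.]
-> [-18.38, 18.58, 1.07] [0.0, -0.1, -10.4]
```

```bash
sed -i 's/BED=.*;MY/BED=np.array([628.5,-37.5]);MY/' h.py
python3 - <<'E'
from h import *
goal((445,-192,127,7))
E
```

```text
t 21.0 pos [629.3 -18.3 138. ] rot [ 1.8e+02 -1.0e-01 -3.4e+00] gap 25.6 gf 0.0 ft [ 0.4 -1.2 -0.1] q [-6. 15. 86. -0. 78. 87.]
-> [-17.39, 18.42, 1.07] [0.0, -0.1, -10.4]
```

Emit:
play_rows:
  motion:
    - [[-3.4,3.6,0,0,0,-2],[-6.8,7.2,0,0,0,-4],[-10.2,10.8,0.5,0,0,-6],[-13.6,14.4,1,0,0,-8],[-17,18,1,0,0,-10.4]]
  jaw: 0.4

```text
time: 21.5
tool_pos: [445.4, -188.0, 124.3]
tcp_rot: [-179.9, 0.2, 7.2]
ft_force: [0.8, -0.8, 0.3]
finger_gap: 33.9
grip_force: 0.0
```

Emit:
play_rows:
  motion:
    - [[0,0,0,0,0,0],[0,0,0,0,0,0],[0,0,0,0,0,0],[0,0,0,0,0,0]]

```text
time: 21.9
tool_pos: [449.1, -187.0, 126.4]
tcp_rot: [-180.0, 0.0, 7.1]
ft_force: [0.7, 0.4, 0.2]
finger_gap: 34.4
grip_force: 0.0
```

Run:
```python
from h import *
np.set_printoptions(precision=1,suppress=True)
goal((445,-192,7,7))
b=snap('side')
for t in tub(b,(180,195,268,352)):
    e=[plane(b,*x,11)[:2] for x in t[2:4]];d=e[0]-e[1];u=d/np.hypot(*d)
    print('side',t[0],'mid',(e[0]+e[1])/2+10*u,'dir',np.degrees(np.arctan2(d[1],d[0])),'L',np.hypot(*d))
```

```text
t 21.9 pos [ 449.1 -187.   126.4] rot [-180.     0.     7.1] gap 34.4 gf 0.0 ft [0.7 0.4 0.2] q [-29.  -6. 110.   0.  76.  54.]
-> [-0.46, 0.45, 11.94] [-0.0, 0.0, 0.1]
side 390 mid [ 445.1 -191.8] dir 6.406456113678043 L 109.25539443197704
side 504 mid [ 439.4 -301.2] dir -6.83825395696203 L 110.19657912257009
```

Emit:
play_rows:
  motion:
    - [[-0.4,0.4,4,0,0,0],[-0.4,0.4,8,0,0,0],[-0.4,0.4,10.5,0,0,0],[-0.4,0.4,11.5,0,0,0],[-0.4,0.4,11.9,0,0,0]]

```text
time: 22.45
tool_pos: [444.8, -191.5, 6.8]
tcp_rot: [-179.9, 0.1, 7.1]
ft_force: [-0.4, -0.5, 0.6]
finger_gap: 34.5
grip_force: 0.0
```

Emit:
play_rows:
  motion:
    - [[0,0,0,0,0,0],[0,0,0,0,0,0]]

```text
time: 22.65
tool_pos: [446.5, -192.9, 9.4]
tcp_rot: [179.9, -0.1, 7.1]
ft_force: [0.0, -0.0, 0.4]
finger_gap: 34.0
grip_force: 0.0
```

Emit:
play_rows:
  motion:
    - [[0,0,0,0,0,0],[0,0,0,0,0,0],[0,0,0,0,0,0],[0,0,0,0,0,0],[0,0,0,0,0,0]]
  jaw: 0

```text
time: 23.15
tool_pos: [446.2, -192.9, 9.3]
tcp_rot: [179.9, -0.1, 7.0]
ft_force: [0.4, 1.2, 5.6]
finger_gap: 14.0
grip_force: 38.8
```

Emit:
play_rows:
  motion:
    - [[0,0,-2,0,0,0],[0,0,-5,0,0,0],[0,0,-9,0,0,0],[0,0,-12,0,0,0],[0,0,-12,0,0,0]]

```text
time: 23.65
tool_pos: [448.4, -194.3, 133.9]
tcp_rot: [179.7, -0.5, 7.0]
ft_force: [0.3, 0.2, 0.3]
finger_gap: 13.8
grip_force: 39.1
```

Emit:
play_rows:
  motion:
    - [[0,0,0,0,0,0],[0,0,0,0,0,0],[0,0,0,0,0,0]]

```text
time: 23.95
tool_pos: [444.1, -191.9, 126.3]
tcp_rot: [-179.9, 0.1, 7.0]
ft_force: [-0.3, 0.8, 0.2]
finger_gap: 13.8
grip_force: 39.1
```

Run:
```python
from h import *
p=slot(-20.5);goal((*p,127,MY))
```

```text
t 23.9 pos [ 444.1 -191.9  126.3] rot [-1.799e+02  1.000e-01  7.000e+00] gap 13.8 gf 39.1 ft [-0.3  0.8  0.2] q [-29.  -6. 110.  -0.  76.  54.]
-> [19.82, -11.04, -0.1] [-0.1, 0.1, 10.4]
```

Emit:
play_rows:
  motion:
    - [[4,-2.2,0,0,0,2],[8,-4.4,0,0,0,4],[12,-6.6,0,0,0,6],[16,-8.8,0,0,0,8],[19.8,-11,0,0,0,10.4]]

```text
time: 24.45
tool_pos: [628.7, -57.5, 126.0]
tcp_rot: [-180.0, 0.1, -3.4]
ft_force: [1.2, -0.5, 0.2]
finger_gap: 13.6
grip_force: 39.1
```

Emit:
play_rows:
  motion:
    - [[0,0,0,0,0,0],[0,0,0,0,0,0],[0,0,0,0,0,0],[0,0,0,0,0,0],[0,0,0,0,0,0]]

```text
time: 24.95
tool_pos: [627.5, -59.9, 128.0]
tcp_rot: [180.0, -0.0, -3.4]
ft_force: [0.3, -0.1, 1.4]
finger_gap: 14.2
grip_force: 39.1
```

Run:
```python
from h import *
p=slot(-20.5);goal((*p,55,MY))
b=snap('side');print([(n,q,plane(b,*q,128),plane(b,*q,41)) for n,q in caps(b,(225,140,330,260))])
```

```text
t 24.9 pos [627.5 -59.9 128. ] rot [180.   -0.   -3.4] gap 14.2 gf 39.1 ft [ 0.3 -0.1  1.4] q [-10.  16.  87.  -0.  77.  83.]
-> [-0.04, -0.19, 7.3] [0.0, -0.0, -0.0]
[(69, array([264.52173913, 190.66666667]), array([574.61023286, -54.14126326, 128.        ]), array([604.32711551,  32.14875322,  41.        ])), (61, array([259.06557377, 204.49180328]), array([548.13171216, -94.0517783 , 128.        ]), array([573.92992397, -13.66829162,  41.        ]))]
```

Emit:
play_rows:
  motion:
    - [[0,-0.1,2,0,0,0],[0,-0.2,4,0,0,0],[0,-0.2,6,0,0,0],[0,-0.2,7.5,0,0,0],[0,-0.2,8,0,0,0]]

```text
time: 25.5
tool_pos: [626.7, -57.0, 45.8]
tcp_rot: [-180.0, 0.2, -3.4]
ft_force: [-0.9, 0.2, -0.7]
finger_gap: 13.7
grip_force: 39.1
```

Emit:
play_rows:
  motion:
    - [[0,0,0,0,0,0],[0,0,0.3,0,0,0],[0,0,0.6,0,0,0],[0,0,0.7,0,0,0],[0,0,0.7,0,0,0]]

```text
time: 26.0
tool_pos: [628.3, -56.9, 40.9]
tcp_rot: [180.0, -0.0, -3.3]
ft_force: [-0.0, 0.9, -0.7]
finger_gap: 14.2
grip_force: 39.1
```

Emit:
play_rows:
  motion:
    - [[0,0,0,0,0,0],[0,0,0.1,0,0,0],[0,0,0.1,0,0,0]]

```text
time: 26.3
tool_pos: [628.5, -57.1, 40.1]
tcp_rot: [180.0, -0.0, -3.4]
ft_force: [0.9, -1.2, 1.9]
finger_gap: 14.1
grip_force: 39.3
```

Emit:
play_rows:
  motion:
    - [[0,0,0.1,0,0,0],[0,0,0.2,0,0,0],[0,0,0.2,0,0,0],[0,0,0.2,0,0,0]]

```text
time: 26.7
tool_pos: [628.7, -57.6, 39.5]
tcp_rot: [179.9, -0.1, -3.3]
ft_force: [-6.1, -2.4, 11.6]
finger_gap: 14.1
grip_force: 40.2
```

Emit:
play_rows:
  motion:
    - [[0,0,0,0,0,0],[0,0,0,0,0,0],[0,0,0,0,0,0],[0,0,0,0,0,0]]
  jaw: 0.3

```text
time: 27.1
tool_pos: [627.9, -56.8, 37.3]
tcp_rot: [-180.0, 0.0, -3.3]
ft_force: [-0.3, 0.5, 0.1]
finger_gap: 25.6
grip_force: 0.0
```

Emit:
play_rows:
  motion:
    - [[0,0,-1.5,0,0,0],[0,0,-4,0,0,0],[0,0,-8,0,0,0],[0,0,-10,0,0,0],[0,0,-10,0,0,0]]

```text
time: 27.6
tool_pos: [631.3, -57.4, 144.1]
tcp_rot: [179.9, -0.5, -3.3]
ft_force: [-0.3, -0.8, 0.6]
finger_gap: 25.6
grip_force: 0.0
```

Run:
```python
from h import *
np.set_printoptions(precision=1,suppress=True)
b=snap('side');print([(n,q,plane(b,*q,41)) for n,q in caps(b,(225,140,330,260))])
for t in tub(b,(180,195,268,352)):
    e=[plane(b,*x,11)[:2] for x in t[2:4]];d=e[0]-e[1];u=d/np.hypot(*d)
    print('side',t[0],'mid',(e[0]+e[1])/2+10*u,'dir',np.degrees(np.arctan2(d[1],d[0])),'L',np.hypot(*d))
goal((440.5,-301.5,127,-6.8))
```

```text
[(62, array([259. , 204.5]), array([573.8, -13.6,  41. ])), (57, array([264.3, 215.5]), array([574.7, -55. ,  41. ]))]
side 486 mid [ 439.5 -301.5] dir -6.9984689295818265 L 109.09618322034122
t 27.6 pos [630.  -57.2 141.3] rot [180.   -0.3  -3.3] gap 25.9 gf 0.0 ft [ 0.1 -0.3 -1. ] q [-10.  15.  86.   0.  78.  84.]
-> [-17.5, 25.49, 1.35] [0.0, -0.3, 3.5]
```

Emit:
play_rows:
  motion:
    - [[-2.9,4,0,0,0,1],[-5.8,8,0,0,0,2],[-8.7,12,0.5,0,0,3],[-11.6,16,1,0,0,3.5],[-14.5,20.5,1,0,0,3.5]]
  jaw: 0.4

```text
time: 28.15
tool_pos: [470.7, -250.3, 125.6]
tcp_rot: [-179.9, 0.2, -6.8]
ft_force: [0.7, -1.5, -1.0]
finger_gap: 34.0
grip_force: 0.0
```

Emit:
play_rows:
  motion:
    - [[-2.5,4,0,0,0,0],[-3,4.9,0,0,0,0],[-3,4.9,0,0,0,0],[-3,4.9,0,0,0,0],[-3,4.9,0,0,0,0]]

```text
time: 28.65
tool_pos: [438.7, -293.9, 127.4]
tcp_rot: [-180.0, 0.0, -6.8]
ft_force: [-0.0, 0.1, 0.3]
finger_gap: 34.1
grip_force: 0.0
```

Run:
```python
from h import *
np.set_printoptions(precision=1,suppress=True)
b=snap('side')
for t in tub(b,(180,195,268,352)):
    e=[plane(b,*x,11)[:2] for x in t[2:4]];d=e[0]-e[1];u=d/np.hypot(*d)
    print('side',t[0],'mid',(e[0]+e[1])/2+10*u,'dir',np.degrees(np.arctan2(d[1],d[0])),'L',np.hypot(*d))
print([(n,plane(b,*q,11)) for n,q in caps(b,(170,140,330,352))])
goal((440.5,-301.5,8,-6.8))
```

```text
side 493 mid [ 439.5 -301.3] dir -7.079395043738673 L 109.12029569633452
[(43, array([585.9,  13. ,  11. ])), (63, array([583.6, -29.1,  11. ])), (97, array([ 386.7, -294.9,   11. ]))]
t 28.7 pos [ 438.8 -294.   127.5] rot [-180.     0.    -6.7] gap 34.6 gf 0.0 ft [-0.6 -0.1  0.7] q [-39.   1. 103.   0.  76.  57.]
-> [0.26, 0.74, 11.95] [-0.0, 0.0, 0.1]
```

Emit:
play_rows:
  motion:
    - [[0.2,0.7,4,0,0,0],[0.2,0.7,8,0,0,0],[0.2,0.7,10.5,0,0,0],[0.2,0.7,11.5,0,0,0],[0.2,0.7,12,0,0,0]]

```text
time: 29.2
tool_pos: [439.1, -301.3, 6.8]
tcp_rot: [-179.9, 0.1, -6.8]
ft_force: [-0.2, -0.6, 0.5]
finger_gap: 34.0
grip_force: 0.0
```

Emit:
play_rows:
  motion:
    - [[0,0,0,0,0,0],[0,0,0,0,0,0]]

```text
time: 29.4
tool_pos: [440.3, -303.2, 9.4]
tcp_rot: [179.9, -0.1, -6.8]
ft_force: [0.0, -0.5, 0.9]
finger_gap: 34.2
grip_force: 0.0
```

Emit:
play_rows:
  motion:
    - [[0,0,0,0,0,0],[0,0,0,0,0,0],[0,0,0,0,0,0],[0,0,0,0,0,0],[0,0,0,0,0,0]]
  jaw: 0

```text
time: 29.9
tool_pos: [440.1, -303.3, 9.4]
tcp_rot: [179.9, -0.1, -6.9]
ft_force: [-0.2, 1.0, 5.7]
finger_gap: 14.1
grip_force: 38.7
```

Emit:
play_rows:
  motion:
    - [[0,0,-2,0,0,0],[0,0,-5,0,0,0],[0,0,-9,0,0,0],[0,0,-12,0,0,0],[0,0,-12,0,0,0]]

```text
time: 30.4
tool_pos: [442.0, -305.1, 134.2]
tcp_rot: [179.7, -0.5, -6.9]
ft_force: [1.2, -0.1, 0.5]
finger_gap: 14.5
grip_force: 39.1
```

Emit:
play_rows:
  motion:
    - [[0,0,0,0,0,0],[0,0,0,0,0,0],[0,0,0,0,0,0]]

```text
time: 30.7
tool_pos: [438.1, -301.8, 126.1]
tcp_rot: [-179.9, 0.1, -6.9]
ft_force: [0.6, -0.5, -0.8]
finger_gap: 14.1
grip_force: 39.1
```

Run:
```python
from h import *
p=slot(-61.5);goal((*p,127,MY))
```

```text
t 30.7 pos [ 438.1 -301.8  126.1] rot [-1.799e+02  1.000e-01 -6.900e+00] gap 14.1 gf 39.1 ft [ 0.6 -0.5 -0.8] q [-40.   1. 103.  -0.  76.  57.]
-> [16.11, -22.38, -0.09] [-0.1, 0.1, -3.5]
```

Emit:
play_rows:
  motion:
    - [[2.5,-3.6,0,0,0,-1],[5.2,-7.2,0,0,0,-2],[8,-11,0,0,0,-3],[10.7,-14.8,0,0,0,-3.5],[13.4,-18.6,0,0,0,-3.5]]

```text
time: 31.2
tool_pos: [594.6, -132.1, 126.3]
tcp_rot: [-180.0, 0.1, -3.3]
ft_force: [0.4, -1.0, 0.8]
finger_gap: 14.0
grip_force: 39.1
```

Emit:
play_rows:
  motion:
    - [[2,-2.7,0,0,0,0],[2.9,-3.6,0,0,0,0],[2.9,-3.6,0,0,0,0],[2.9,-3.6,0,0,0,0],[2.9,-3.6,0,0,0,0]]

```text
time: 31.7
tool_pos: [624.3, -101.0, 127.3]
tcp_rot: [180.0, 0.1, -3.4]
ft_force: [-0.2, -0.7, -0.7]
finger_gap: 13.9
grip_force: 39.1
```

Run:
```python
from h import *
p=slot(-61.5);goal((*p,55,MY))
b=snap('side');print([(n,q,plane(b,*q,128),plane(b,*q,41)) for n,q in caps(b,(225,140,330,260))])
```

```text
t 31.7 pos [ 624.3 -101.   127.3] rot [ 1.8e+02  1.0e-01 -3.4e+00] gap 13.9 gf 39.1 ft [-0.2 -0.7 -0.7] q [-14.  16.  86.  -0.  78.  80.]
-> [0.05, -0.21, 7.23] [0.0, 0.1, -0.0]
[(142, array([264.27464789, 203.52112676]), array([560.52591669, -94.71763667, 128.        ]), array([588.15840045, -14.43269324,  41.        ])), (64, array([264.203125, 215.546875]), array([ 548.60534081, -130.13746537,  128.        ]), array([574.47364697, -55.09445565,  41.        ]))]
```

Emit:
play_rows:
  motion:
    - [[0.1,-0.1,2,0,0,0],[0.1,-0.2,4,0,0,0],[0.1,-0.2,6,0,0,0],[0.1,-0.2,7.4,0,0,0],[0.1,-0.2,7.9,0,0,0]]

```text
time: 32.25
tool_pos: [624.8, -98.2, 46.8]
tcp_rot: [-180.0, 0.2, -3.4]
ft_force: [-1.3, -0.4, -0.2]
finger_gap: 14.0
grip_force: 39.1
```

Emit:
play_rows:
  motion:
    - [[0,0,0,0,0,0],[0,0,0.3,0,0,0],[0,0,0.6,0,0,0],[0,0,0.7,0,0,0],[0,0,0.7,0,0,0]]

```text
time: 32.75
tool_pos: [626.6, -97.6, 41.9]
tcp_rot: [180.0, -0.0, -3.3]
ft_force: [0.6, 0.4, -0.4]
finger_gap: 14.2
grip_force: 39.1
```

Emit:
play_rows:
  motion:
    - [[0,0,0,0,0,0],[0,0,0.1,0,0,0],[0,0,0.1,0,0,0]]

```text
time: 33.05
tool_pos: [626.6, -97.7, 40.9]
tcp_rot: [180.0, -0.0, -3.3]
ft_force: [-0.1, -0.2, 0.9]
finger_gap: 13.9
grip_force: 39.1
```

Run:
```python
from h import *
p=slot(-61.5);goal((*p,39,MY))
b=snap('side');print([(n,q,plane(b,*q,43)) for n,q in caps(b,(225,140,330,260))])
```

```text
t 33.0 pos [626.6 -97.7  40.9] rot [180.   -0.   -3.3] gap 13.9 gf 39.1 ft [-0.1 -0.2  0.9] q [-13.  22.  89.  -0.  69.  80.]
-> [-0.17, 0.13, 0.19] [0.0, -0.0, 0.1]
[(62, array([259. , 204.5]), array([573.16323188, -15.49258521,  43.        ])), (63, array([264.15873016, 215.49206349]), array([573.83037244, -56.60662225,  43.        ])), (70, array([268.47142857, 226.22857143]), array([572.73090252, -93.82285357,  43.        ]))]
```

Emit:
play_rows:
  motion:
    - [[0,0.1,0.1,0,0,0],[0,0.1,0.2,0,0,0],[0,0.1,0.25,0,0,0],[0,0.1,0.25,0,0,0]]

```text
time: 33.5
tool_pos: [626.8, -98.7, 39.6]
tcp_rot: [180.0, -0.0, -3.3]
ft_force: [-4.8, 1.3, 9.8]
finger_gap: 14.2
grip_force: 39.8
```

Emit:
play_rows:
  motion:
    - [[0,0,0,0,0,0],[0,0,0,0,0,0],[0,0,0,0,0,0],[0,0,0,0,0,0]]
  jaw: 0.25

```text
time: 33.9
tool_pos: [627.0, -97.3, 39.0]
tcp_rot: [-179.9, -0.1, -3.3]
ft_force: [-1.3, 5.9, 4.8]
finger_gap: 21.6
grip_force: 3.2
```

Emit:
play_rows:
  motion:
    - [[0,0,-1.5,0,0,0],[0,0,-4,0,0,0],[0,0,-8,0,0,0],[0,0,-11,0,0,0],[0,0,-14,0,0,0]]

```text
time: 34.4
tool_pos: [626.5, -99.0, 180.7]
tcp_rot: [180.0, -0.1, -3.4]
ft_force: [1.4, 0.1, -0.3]
finger_gap: 21.2
grip_force: 0.0
```

Emit:
play_rows:
  motion:
    - [[-4,0,0,0,0,-8],[-8,0,0,0,0,-16],[-12,0,0,0,0,-24],[-16,0,0,0,0,-32],[-20,0,0,0,0,-40]]

```text
time: 34.9
tool_pos: [425.3, -87.0, 178.7]
tcp_rot: [180.0, -0.0, 37.0]
ft_force: [-0.6, -0.3, 2.2]
finger_gap: 21.2
grip_force: 0.0
```

Emit:
play_rows:
  motion:
    - [[0,0,0,0,0,0],[0,0,0,0,0,0],[0,0,0,0,0,0]]

```text
time: 35.2
tool_pos: [427.9, -87.4, 179.3]
tcp_rot: [179.9, -0.1, 36.6]
ft_force: [0.3, 0.2, -0.1]
finger_gap: 21.3
grip_force: 0.0
```

Run:
```python
from h import *
goal()
a=snap('top');b=snap('side')
A=cv2.resize(a['pixels'][145:215,200:330,::-1],None,fx=6,fy=6,interpolation=cv2.INTER_CUBIC)
cv2.imwrite('pics/c5.png',A)
print([(n,q,plane(a,*q,42)) for n,q in caps(a,(200,140,400,270))])
print([(n,q,plane(b,*q,42)) for n,q in caps(b,(170,140,330,352))])
```

```text
t 35.2 pos [427.9 -87.4 179.3] rot [ 1.799e+02 -1.000e-01  3.660e+01] gap 21.3 gf 0.0 ft [ 0.3  0.2 -0.1] q [-18. -17. 114.  -0.  83.  35.]
[(30, array([306.5       , 195.36666667]), array([572.46988334, -98.88142967,  42.        ]))]
[(63, array([259.04761905, 204.55555556]), array([573.51710645, -14.80051812,  42.        ])), (63, array([264.15873016, 215.49206349]), array([574.12763706, -55.74374242,  42.        ])), (69, array([268.98550725, 227.26086957]), array([573.15833968, -96.55687704,  42.        ]))]
```

View pics/c5.png

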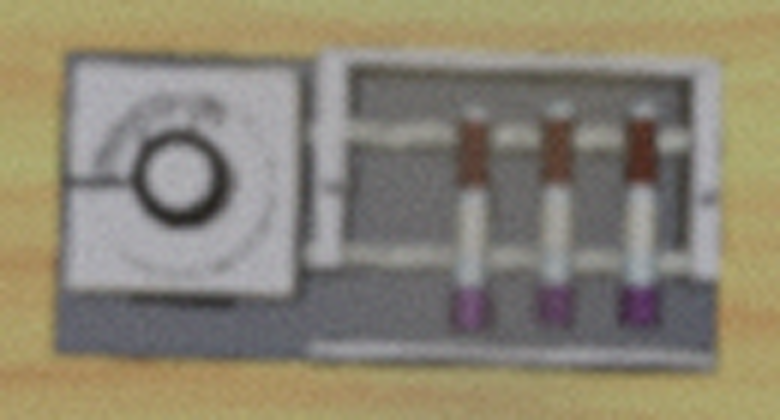

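All three tubes lie in their notches with the caps in the front gap, at crop (472,308), (553,306) and (639,306). Next I'll recheck the ring and the cover, then go to the cover.

```bash
cat >> h.py <<'E'
def ringread(n=6,lo=60,hi=121,idx=True):
    S=[snap('top') for _ in range(n)];a=S[0];g=np.mean([gray(s).astype(np.float32) for s in S],0)
    ax=plane(a,*cen(g,229.6,174,4,130),91)[:2];res=[]
    for z,rads in((60,(33,35,37,39,41,43)),(50,(47,49,51,53))):
        A=[]
        for rad in rads:
            th=np.arange(*((lo,hi) if z==60 else (75,101)),.5)
            v=np.array([cv2.getRectSubPix(g,(1,1),tuple(map(float,proj(a,[ax[0]+rad*np.cos(np.radians(t)),ax[1]+rad*np.sin(np.radians(t)),z]))))[0,0] for t in th])
            i=v.argmin();j=slice(max(i-10,0),i+11);w=np.clip(v[i]+25-v[j],0,None);A.append((w*th[j]).sum()/w.sum())
        res.append((np.round(A,1),np.mean(A)))
    print('axis',ax,res)
E
python3 - <<'E'
from h import *
ringread(lo=75,hi=101)
goal((418.7,265.2,150,86.4))
a=snap('top');g=gray(a)
x=cen(g,184,253,13,75,True,5);print('grip',x,plane(a,*x,36))
E
```

```text
axis [636.17185951 122.26695803] [(array([86.6, 86.3, 86.2, 86.3, 86.6, 87.1]), np.float64(86.50821963182437)), (array([86.1, 86.3, 86.4, 86.5]), np.float64(86.34252833365936))]
t 35.6 pos [426.9 -86.9 178.1] rot [-180.     0.    36.7] gap 21.1 gf 0.0 ft [-0.5  0.6 -0.9] q [-18. -17. 114.   0.  83.  35.]
-> [20.36, -28.74, 2.81] [-0.0, 0.0, -49.7]
grip [183.74048037 251.85588752] [419.46353527 262.91592131  36.        ]
```

Emit:
play_rows:
  motion:
    - [[2,-2.9,0,0,0,-5],[4,-5.8,0,0,0,-10],[6.1,-8.6,0.5,0,0,-15],[8.1,-11.5,1,0,0,-20],[10.2,-14.4,1.4,0,0,-25]]
  jaw: 0.5

```text
time: 36.15
tool_pos: [422.4, 90.8, 164.1]
tcp_rot: [180.0, -0.0, 61.8]
ft_force: [1.2, 0.1, 0.5]
finger_gap: 42.6
grip_force: 0.0
```

Emit:
play_rows:
  motion:
    - [[3.1,-1.7,0,0,0,-5],[6.1,-3.5,0.5,0,0,-10],[9.2,-5.2,1,0,0,-15],[12.2,-7,1.4,0,0,-20],[15.3,-8.7,1.4,0,0,-24.7]]

```text
time: 36.65
tool_pos: [418.0, 266.8, 149.4]
tcp_rot: [-179.9, 0.0, 86.6]
ft_force: [0.5, 0.4, 0.6]
finger_gap: 42.7
grip_force: 0.0
```

Emit:
play_rows:
  motion:
    - [[0,0,0,0,0,0],[0,0,0,0,0,0],[0,0,0,0,0,0],[0,0,0,0,0,0]]

```text
time: 37.05
tool_pos: [418.9, 264.5, 150.2]
tcp_rot: [180.0, 0.0, 86.2]
ft_force: [-0.5, 0.6, 0.3]
finger_gap: 42.8
grip_force: 0.0
```

Run:
```python
from h import *
goal((418.7,265.2,14.5,86.4))
```

```text
t 37.0 pos [418.9 264.5 150.2] rot [180.    0.   86.2] gap 42.8 gf 0.0 ft [-0.5  0.6  0.3] q [ 26.  -6. 107.  -0.  79.  30.]
-> [0.07, -0.02, 13.57] [0.0, 0.0, -0.2]
```

Emit:
play_rows:
  motion:
    - [[0,0,4,0,0,-0.2],[0,0,8,0,0,-0.2],[0,0,11.5,0,0,-0.2],[0,0,13,0,0,-0.2],[0,0,13.5,0,0,-0.2]]

```text
time: 37.55
tool_pos: [417.1, 263.7, 13.0]
tcp_rot: [-179.8, 0.1, 86.4]
ft_force: [-0.1, 0.7, -0.2]
finger_gap: 42.7
grip_force: 0.0
```

Emit:
play_rows:
  motion:
    - [[0,0,0,0,0,0],[0,0,0,0,0,0],[0,0,0,0,0,0]]

```text
time: 37.85
tool_pos: [420.1, 265.9, 16.9]
tcp_rot: [179.9, -0.1, 86.5]
ft_force: [0.2, 0.4, 0.1]
finger_gap: 42.9
grip_force: 0.0
```

Run:
```python
from h import *
goal((418.7,265.2,13.2,86.4))
```

```text
t 37.9 pos [420.1 265.9  16.9] rot [ 1.799e+02 -1.000e-01  8.650e+01] gap 42.9 gf 0.0 ft [0.2 0.4 0.1] q [ 26.   4. 113.  -0.  63.  30.]
-> [-0.08, -0.13, 0.37] [0.1, -0.1, 0.1]
```

Emit:
play_rows:
  motion:
    - [[0,-0.1,0.2,0,0,0],[0,-0.1,0.2,0,0,0],[0,-0.1,0.2,0,0,0],[0,-0.1,0.2,0,0,0],[0,-0.1,0.2,0,0,0]]

```text
time: 38.35
tool_pos: [417.7, 265.5, 13.3]
tcp_rot: [180.0, 0.0, 86.6]
ft_force: [0.2, 0.3, 0.1]
finger_gap: 42.6
grip_force: 0.0
```

Emit:
play_rows:
  motion:
    - [[0,0,0,0,0,0],[0,0,0,0,0,0],[0,0,0,0,0,0],[0,0,0,0,0,0],[0,0,0,0,0,0]]
  jaw: 0
  squeeze: 60

```text
time: 38.85
tool_pos: [417.9, 265.6, 13.5]
tcp_rot: [180.0, -0.0, 86.5]
ft_force: [-0.0, -0.2, 2.8]
finger_gap: 13.0
grip_force: 59.1
```

Emit:
play_rows:
  motion:
    - [[0,0,0,0,0,0],[0,0,0,0,0,0],[0,0,0,0,0,0]]

```text
time: 39.15
tool_pos: [417.9, 265.6, 13.5]
tcp_rot: [180.0, -0.0, 86.6]
ft_force: [0.4, -0.1, 4.4]
finger_gap: 12.7
grip_force: 59.2
```

Run:
```python
from h import *
goal()
```

```text
t 39.1 pos [417.9 265.6  13.5] rot [180.   -0.   86.6] gap 12.7 gf 59.2 ft [ 0.4 -0.1  4.4] q [ 27.   4. 113.  -0.  63.  30.]
```

Emit:
play_rows:
  motion:
    - [[0,0,-2,0,0,0],[0,0,-5,0,0,0],[0,0,-9,0,0,0],[0,0,-13,0,0,0],[0,0,-16.5,0,0,0]]

```text
time: 39.65
tool_pos: [417.2, 265.3, 179.5]
tcp_rot: [-180.0, 0.0, 86.6]
ft_force: [0.9, -0.1, -1.7]
finger_gap: 12.7
grip_force: 58.7
```

Emit:
play_rows:
  motion:
    - [[-3,2.4,0,0,0,0],[-6,4.7,0,0,0,0],[-9,7,0,0,0,0],[-12,9.2,0,0,0,0],[-15,11.5,0,0,0,0]]

```text
time: 40.15
tool_pos: [523.4, 107.5, 177.3]
tcp_rot: [-179.9, 0.0, 86.6]
ft_force: [1.3, 0.0, -1.1]
finger_gap: 12.7
grip_force: 58.9
```

Run:
```python
from h import *
goal((626.9,-40.3,178,86.4),(626.9,-40.3,100,86.4))
```

```text
t 40.1 pos [523.4 107.5 177.3] rot [-179.9    0.    86.6] gap 12.7 gf 58.9 ft [ 1.3  0.  -1.1] q [  6.  -1. 100.   0.  81.  10.]
-> [-14.13, 11.22, -0.08] [-0.1, 0.0, 0.2]
-> [-0.0, -0.0, 7.8] [0.0, 0.0, 0.0]
```

Emit:
play_rows:
  motion:
    - [[-3,2.4,0,0,0,0],[-6,4.8,0,0,0,0],[-9,7.1,0,0,0,0.2],[-12,9.5,0,0,0,0.2],[-14.1,11.2,0,0,0,0.2]]

```text
time: 40.65
tool_pos: [627.0, -40.9, 176.9]
tcp_rot: [-179.9, 0.0, 86.3]
ft_force: [-0.1, 1.1, -1.5]
finger_gap: 12.7
grip_force: 58.8
```

Emit:
play_rows:
  motion:
    - [[0,0,2,0,0,0],[0,0,4,0,0,0],[0,0,6,0,0,0],[0,0,7.5,0,0,0],[0,0,7.5,0,0,0]]

```text
time: 41.15
tool_pos: [624.2, -38.3, 99.4]
tcp_rot: [-179.6, -0.0, 86.3]
ft_force: [-0.4, 0.0, -2.1]
finger_gap: 13.0
grip_force: 59.0
```

Emit:
play_rows:
  motion:
    - [[0,0,0,0,0,0],[0,0,0,0,0,0],[0,0,0,0,0,0],[0,0,0,0,0,0],[0,0,0,0,0,0]]

```text
time: 41.65
tool_pos: [627.1, -38.7, 104.0]
tcp_rot: [179.9, 0.0, 86.4]
ft_force: [-0.1, -0.2, -1.3]
finger_gap: 12.8
grip_force: 59.0
```

Run:
```python
from h import *
goal((626.9,-40.3,90,86.4))
a=snap('top');b=snap('side')
A=cv2.resize(a['pixels'][145:215,240:330,::-1],None,fx=6,fy=6,interpolation=cv2.INTER_CUBIC)
B=cv2.resize(b['pixels'][150:250,235:325,::-1],None,fx=4,fy=4,interpolation=cv2.INTER_CUBIC)
h=max(len(A),len(B));pad=lambda m:cv2.copyMakeBorder(m,0,h-len(m),0,0,cv2.BORDER_CONSTANT)
C=np.hstack([pad(A)[:,:440],pad(B)]);print(C.shape);cv2.imwrite('pics/c6.png',C)
# predicted seated-hole positions (pin bases, z=62..70) for the top camera
for y in(91,-91):
    p=slot(y);print(proj(a,[*p,93]),proj(a,[*p,70]),proj(b,[*p,93]))
```

```text
t 41.6 pos [627.1 -38.7 104. ] rot [179.9   0.   86.4] gap 12.8 gf 59.0 ft [-0.1 -0.2 -1.3] q [-8. 17. 88. -0. 75. -5.]
-> [-0.16, -0.02, 1.4] [0.1, 0.0, -0.0]
(420, 800, 3)
[254.09215412 173.86572351] [253.97128327 174.85069824] [272.6375738  169.34458297]
[319.09159797 175.81520778] [317.59102235 176.75899087] [294.02454561 218.00651937]
```

View pics/c6.png

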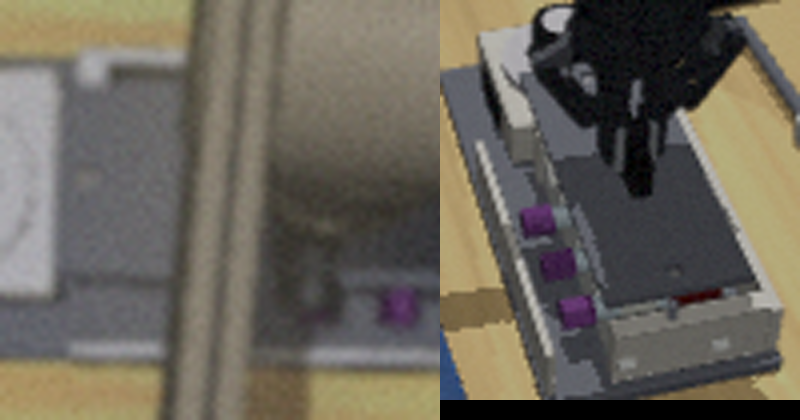

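The cover hovers above the pins. On the right the hole sits directly above the pin (crop (675,270) against (672,305)). I'll lower it slowly.

Emit:
play_rows:
  motion:
    - [[-0.1,0,0.6,0,0,0],[-0.15,0,1.2,0,0,0],[-0.15,0,1.6,0,0,0],[-0.15,0,1.6,0,0,0],[-0.15,0,1.6,0,0,0]]

```text
time: 42.25
tool_pos: [626.4, -40.1, 86.9]
tcp_rot: [-180.0, -0.0, 86.3]
ft_force: [-0.0, -0.2, -1.2]
finger_gap: 12.4
grip_force: 59.0
```

Emit:
play_rows:
  motion:
    - [[0,0,0,0,0,0],[0,0,0,0,0,0],[0,0,0,0,0,0],[0,0,0,0,0,0]]

```text
time: 42.65
tool_pos: [626.8, -40.2, 87.5]
tcp_rot: [180.0, 0.0, 86.3]
ft_force: [-0.2, 0.1, -2.3]
finger_gap: 12.8
grip_force: 59.0
```

Run:
```python
from h import *
goal((626.9,-40.3,76,86.4))
```

```text
t 42.6 pos [626.8 -40.2  87.5] rot [180.    0.   86.3] gap 12.8 gf 59.0 ft [-0.2  0.1 -2.3] q [-8. 18. 89. -0. 73. -5.]
-> [-0.01, 0.01, 1.15] [0.0, 0.0, -0.1]
```

Emit:
play_rows:
  motion:
    - [[0,0,0.3,0,0,0],[0,0,0.6,0,0,0],[0,0,0.8,0,0,0],[0,0,1,0,0,0],[0,0,1,0,0,0]]

```text
time: 43.15
tool_pos: [626.4, -40.1, 76.7]
tcp_rot: [-180.0, -0.0, 86.4]
ft_force: [0.3, 0.7, -1.6]
finger_gap: 12.8
grip_force: 59.0
```

Emit:
play_rows:
  motion:
    - [[0,0,0.2,0,0,0],[0,0,0.3,0,0,0],[0,0,0.3,0,0,0]]

```text
time: 43.45
tool_pos: [626.5, -40.1, 74.0]
tcp_rot: [-180.0, -0.0, 86.3]
ft_force: [0.4, -0.4, -1.4]
finger_gap: 13.0
grip_force: 59.0
```

Emit:
play_rows:
  motion:
    - [[0,0,0.2,0,0,0],[0,0,0.3,0,0,0],[0,0,0.4,0,0,0],[0,0,0.4,0,0,0],[0,0,0.4,0,0,0]]

```text
time: 43.95
tool_pos: [626.7, -40.1, 70.2]
tcp_rot: [-180.0, 0.0, 86.3]
ft_force: [-0.8, 0.9, -2.0]
finger_gap: 12.6
grip_force: 59.0
```

Emit:
play_rows:
  motion:
    - [[0,0,0.05,0,0,0],[0,0,0.1,0,0,0],[0,0,0.1,0,0,0]]

```text
time: 44.25
tool_pos: [626.8, -40.2, 69.5]
tcp_rot: [180.0, 0.0, 86.4]
ft_force: [-1.0, 0.0, 0.3]
finger_gap: 12.7
grip_force: 59.2
```

Emit:
play_rows:
  motion:
    - [[0,0,0.05,0,0,0],[0,0,0.05,0,0,0],[0,0,0.05,0,0,0]]

```text
time: 44.55
tool_pos: [626.8, -40.2, 69.5]
tcp_rot: [180.0, 0.0, 86.3]
ft_force: [-3.4, 0.7, 5.1]
finger_gap: 12.7
grip_force: 60.0
```

Emit:
play_rows:
  motion:
    - [[0,0,0,0,0,0],[0,0,0,0,0,0],[0,0,0,0,0,0],[0,0,0,0,0,0],[0,0,0,0,0,0]]
  jaw: 0.5

```text
time: 45.05
tool_pos: [626.7, -40.2, 68.7]
tcp_rot: [-180.0, 0.0, 86.3]
ft_force: [0.4, 1.0, 0.3]
finger_gap: 42.5
grip_force: 0.0
```

Emit:
play_rows:
  motion:
    - [[0,0,-2,0,0,0],[0,0,-5,0,0,0],[0,0,-9,0,0,0],[0,4,-11,0,0,0],[0,8,-11,0,0,0]]

```text
time: 45.55
tool_pos: [709.4, -45.5, 185.0]
tcp_rot: [179.5, 0.0, 86.3]
ft_force: [1.1, -0.2, 0.6]
finger_gap: 42.8
grip_force: 0.0
```

Emit:
play_rows:
  motion:
    - [[0,-5,0,0,0,0],[0,-10,0,0,0,0],[0,-15,0,0,0,0],[0,-20,0,0,0,0],[0,-25,0,0,0,0]]
  jaw: 1

```text
time: 46.05
tool_pos: [455.2, -29.2, 178.1]
tcp_rot: [-180.0, -0.0, 86.4]
ft_force: [-0.7, -0.2, 1.4]
finger_gap: 85.7
grip_force: 0.0
```

Emit:
play_rows:
  motion:
    - [[0,0,0,0,0,0],[0,0,0,0,0,0],[0,0,0,0,0,0]]

```text
time: 46.35
tool_pos: [458.3, -29.5, 179.8]
tcp_rot: [179.9, 0.0, 86.3]
ft_force: [-0.1, 1.2, 0.6]
finger_gap: 85.6
grip_force: 0.0
```

Run:
```python
from h import *
a=snap('top');b=snap('side')
A=cv2.resize(a['pixels'][145:215,205:330,::-1],None,fx=3.5,fy=3.5,interpolation=cv2.INTER_CUBIC)
B=cv2.resize(b['pixels'][140:255,225:325,::-1],None,fx=3.5,fy=3.5,interpolation=cv2.INTER_CUBIC)
h=max(len(A),len(B));pad=lambda m:cv2.copyMakeBorder(m,0,h-len(m),0,0,cv2.BORDER_CONSTANT)
C=np.hstack([pad(A),pad(B)]);print(C.shape);cv2.imwrite('pics/c7.png',C)
ringread(lo=75,hi=101)
goal((637.8,123.5,150,100),(637.8,123.5,67,100))
```

```text
(402, 788, 3)
axis [636.17240796 122.39247618] [(array([86.5, 86.3, 86.3, 86.4, 86.7, 87. ]), np.float64(86.53165361250193)), (array([86.3, 86.3, 86.4, 86.5]), np.float64(86.38836321611123))]
t 46.8 pos [457.3 -29.3 178.5] rot [-180.    -0.    86.4] gap 85.5 gf 0.0 ft [ 0.1  0.3 -0.4] q [-10. -13. 111.  -0.  82.  -6.]
-> [16.4, 17.05, 2.84] [-0.0, -0.0, -13.6]
-> [0.0, -0.0, 8.3] [0.0, 0.0, 0.0]
```

View pics/c7.png

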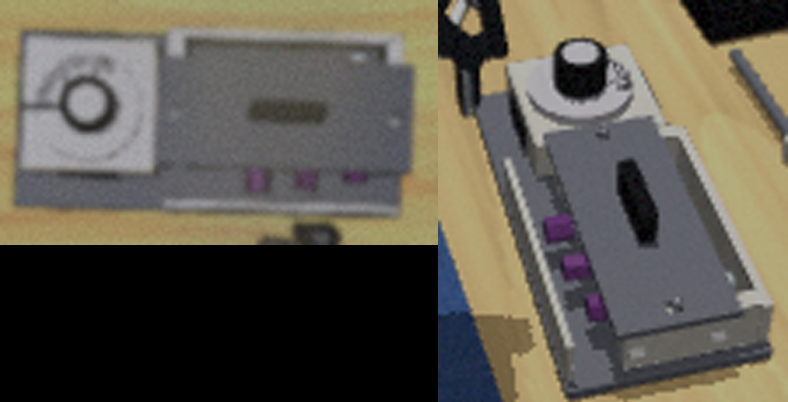

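The cover is seated with a pin showing through each hole, and the ring still reads 0. Now I'll set the ring.

Emit:
play_rows:
  motion:
    - [[3.2,3.4,0,0,0,-3],[6.5,6.8,0,0,0,-6],[9.8,10.2,0,0,0,-9],[13.1,13.6,1,0,0,-12],[16.4,17,2,0,0,-13.6]]

```text
time: 47.25
tool_pos: [638.9, 125.1, 158.5]
tcp_rot: [180.0, 0.0, 100.1]
ft_force: [0.6, -1.3, -0.5]
finger_gap: 85.6
grip_force: 0.0
```

Emit:
play_rows:
  motion:
    - [[0,0,0.8,0,0,0],[0,0,0.8,0,0,0],[0,0,0.8,0,0,0],[0,0,0.8,0,0,0],[0,0,0.8,0,0,0]]

```text
time: 47.75
tool_pos: [637.4, 122.7, 152.7]
tcp_rot: [179.9, 0.0, 99.9]
ft_force: [-0.1, -0.5, 0.2]
finger_gap: 85.3
grip_force: 0.0
```

Run:
```python
from h import *
goal((637.8,123.5,67,100))
```

```text
t 47.8 pos [637.4 122.7 152.7] rot [179.9   0.   99.9] gap 85.3 gf 0.0 ft [-0.1 -0.5  0.2] q [ 6. 17. 82. -0. 80. -4.]
-> [0.07, 0.03, 8.57] [0.1, 0.0, -0.1]
```

Emit:
play_rows:
  motion:
    - [[0,0,3,0,0,0],[0,0,6,0,0,0],[0,0,7.5,0,0,0],[0,0,8.5,0,0,0],[0,0,8.5,0,0,0]]

```text
time: 48.25
tool_pos: [636.4, 123.2, 65.0]
tcp_rot: [-179.9, -0.0, 99.9]
ft_force: [-0.5, -0.5, 0.1]
finger_gap: 85.2
grip_force: 0.0
```

Emit:
play_rows:
  motion:
    - [[0,0,0,0,0,0],[0,0,0,0,0,0],[0,0,0,0,0,0]]

```text
time: 48.55
tool_pos: [638.1, 123.7, 67.3]
tcp_rot: [179.9, 0.0, 100.0]
ft_force: [0.4, 0.4, 0.2]
finger_gap: 85.2
grip_force: 0.0
```

Emit:
play_rows:
  motion:
    - [[0,0,0,0,0,0],[0,0,0,0,0,0],[0,0,0,0,0,0],[0,0,0,0,0,0],[0,0,0,0,0,0]]
  jaw: 0
  squeeze: 40

```text
time: 49.05
tool_pos: [637.5, 123.6, 66.2]
tcp_rot: [179.9, 0.0, 100.0]
ft_force: [0.5, 0.4, 1.8]
finger_gap: 43.0
grip_force: 41.7
```

Emit:
play_rows:
  motion:
    - [[0,0,0,0,0,0],[0,0,0,0,0,0],[0,0,0,0,0,0]]

```text
time: 49.35
tool_pos: [637.5, 123.6, 66.2]
tcp_rot: [179.9, 0.0, 100.0]
ft_force: [1.1, 0.3, 5.0]
finger_gap: 42.6
grip_force: 41.8
```

Emit:
play_rows:
  motion:
    - [[0,0,0,0,0,-4],[0,0,0,0,0,-9],[0,0,0,0,0,-14],[0,0,0,0,0,-19],[0,0,0,0,0,-24]]

```text
time: 49.85
tool_pos: [637.8, 123.7, 66.2]
tcp_rot: [179.9, 0.0, 124.2]
ft_force: [2.6, 1.7, 3.2]
finger_gap: 43.1
grip_force: 41.9
```

Emit:
play_rows:
  motion:
    - [[0,0,0,0,0,-5],[0,0,0,0,0,-10],[0,0,0,0,0,-14],[0,0,0,0,0,-15.8],[0,0,0,0,0,-15.8]]

```text
time: 50.35
tool_pos: [637.9, 123.8, 66.2]
tcp_rot: [179.9, 0.1, 139.8]
ft_force: [2.7, 2.9, 1.8]
finger_gap: 42.7
grip_force: 41.9
```

Emit:
play_rows:
  motion:
    - [[0,0,0,0,0,0],[0,0,0,0,0,0],[0,0,0,0,0,0]]

```text
time: 50.65
tool_pos: [637.9, 123.8, 66.2]
tcp_rot: [179.9, 0.1, 139.7]
ft_force: [5.3, 2.2, 2.8]
finger_gap: 42.8
grip_force: 41.9
```

Emit:
play_rows:
  motion:
    - [[0,0,0,0,0,0],[0,0,0,0,0,0],[0,0,0,0,0,0],[0,0,0,0,0,0],[0,0,0,0,0,0]]
  jaw: 1

```text
time: 51.15
tool_pos: [636.8, 123.4, 65.5]
tcp_rot: [-180.0, -0.0, 139.7]
ft_force: [0.3, 0.9, 0.5]
finger_gap: 85.4
grip_force: 0.0
```

Emit:
play_rows:
  motion:
    - [[0,0,-3,0,0,0],[0,0,-7,0,0,0],[0,0,-11,0,0,0],[0,0,-14,0,0,0],[0,0,-14,0,0,0]]

```text
time: 51.65
tool_pos: [640.2, 123.9, 212.8]
tcp_rot: [179.6, 0.4, 139.7]
ft_force: [0.6, 0.1, 1.3]
finger_gap: 85.0
grip_force: 0.0
```

Run:
```python
from h import *
goal((450,123,205,140))
```

```text
t 51.6 pos [640.2 123.9 212.8] rot [179.6   0.4 139.7] gap 85.0 gf 0.0 ft [0.6 0.1 1.3] q [  6.  15.  78.  -0.  86. -43.]
-> [14.46, -12.36, 0.59] [0.4, 0.4, -0.3]
```

Emit:
play_rows:
  motion:
    - [[3,-2.5,0,0,0,0],[6,-5,0,0,0,0],[9,-7.5,0,0,0,0],[12,-10,0,0,0,0],[15,-12.5,0,0,0,0]]

```text
time: 52.15
tool_pos: [439.9, 124.9, 204.6]
tcp_rot: [-179.9, -0.0, 139.7]
ft_force: [-0.1, 0.1, 1.3]
finger_gap: 85.7
grip_force: 0.0
```

Emit:
play_rows:
  motion:
    - [[0,0,0,0,0,0],[0,0,0,0,0,0],[0,0,0,0,0,0],[0,0,0,0,0,0]]

```text
time: 52.55
tool_pos: [442.8, 125.0, 205.8]
tcp_rot: [180.0, 0.0, 139.7]
ft_force: [-1.0, -0.6, -0.1]
finger_gap: 85.3
grip_force: 0.0
```

Run:
```python
from h import *
ringread(lo=112,hi=141)
a=snap('top');cv2.imwrite('pics/c8.png',cv2.resize(a['pixels'][140:290,120:400,::-1],None,fx=2.8,fy=2.8,interpolation=cv2.INTER_CUBIC))
```

```text
axis [636.16177365 122.22456508] [(array([125.7, 124.9, 125.2, 125. , 125.9, 125.2]), np.float64(125.32188426469696)), (array([86.9, 86.6, 86.5, 86.5]), np.float64(86.62032802985699))]
```

View pics/c8.png

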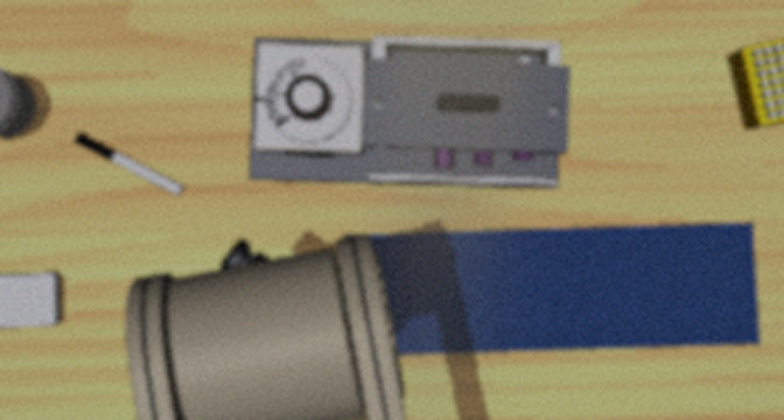

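Run:
```python
from h import *
print(job.hand_in())
```

```text
the job is handed in; nothing more can be done
None
```

The job is done and handed in: the ring was zeroed, all three tubes are seated with caps to the front, the cover is back flat on its pins, and the ring is at about 40° (the tool turn gives 39.9°, the last camera reading about 38.7°).

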